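# Clamp a heat sink onto its power module in a bonding press

### The job

Clamp the aluminium heat sink for bonding: set it down gently (do not drop it), fins up, in the press's nest between the six steel locating pins so that it lies flat on the module, then swing the press arm shut over it until it meets its stop. Turn the black knob clockwise until the green indicator tab has sprung out of the spring cartridge, and stop there: screwing on against the end stop cracks the module. Leave the tools and other things on the bench where they are.

Things in the scene. Friction and masses are not known exactly. Their poses are not given: they have to be found in the camera images.
- heat_sink: Loose aluminium heat sink, 110 x 50 x 32 mm (long side = its x, width = its y), eight fins along x; 0.2 to 0.33 kg. Origin: centre of its underside, z up through the fins. It stands on the bench, fins up. Grip it across its 50 mm width at mid length, where the nest leaves both sides free. A half turn about z makes no difference.
- press: Bonding press, screwed to the bench; its place differs from start to start. Origin on the bench under the nest's centre, z up, x from nest to post. Aluminium base plate from x -83 to +173, y +/-80, top 14 mm high; round steel post of 17 mm radius at x = 125 mm (foot radius 32 mm).
- nest (a point): Nest centre, on the flat copper face of the black power module, 26 mm above the bench: the heat sink's underside must lie here, its long side along this x. Six 10 mm steel pins stand round it (x +/-40, y +/-32.5 mm; x +/-62.5, y 0), leaving 2.5 mm on every side of a centred heat sink. Straight to 6.5 mm above the face, their tapered noses end at 12.5 mm.
- swing_arm (a joint): Angle of the press arm about its vertical post, rad. 0 = shut, against its stop, knob right above the nest. It grows as the arm opens, anticlockwise seen from above (starts 1.4 to 1.75, off to the nest's -y side). It stays where it is left; friction about 0.2 N m.
- swing_arm_pivot (a point): On the post axis at mid height of the grey arm, 115 mm above the bench. Axes turn with the arm, which points along this -x. Arm 32 mm wide, with round ends of 27 mm radius at the post and under the knob, from 104 to 126 mm above the bench; a cap on the post reaches 133 mm.
- knob_grip (a point): On the knob's axis, 152 mm above the bench, 125 mm from the post axis: the height to grip. Round black fluted knob, 50 mm diameter, from 136 to 164 mm; it keeps its height as it turns. Gripped from above at any yaw. The arm may be swung by the knob if the hand turns with the arm; a hand that keeps its yaw would turn the screw meanwhile.
- press_knob (a joint): Knob angle relative to the arm, rad; grows clockwise seen from above = tightening, 2.55 mm of screw travel per rad. Starts 0 to 0.9. The pad meets a seated heat sink at about 2.0 rad; the tab springs out over the next 0.8 rad; the end stop comes about 1.95 rad after touching. Friction 0.25 N m; it stays where it is left.
- tab (a joint): How far the green indicator tab stands out of the front of the aluminium spring cartridge under the arm's nose, m: 0 = flush, 0.014 = all the way out; over 0.011 counts as sprung out. It springs out as the preloaded indicator spring (22 N) gives way by 2 mm; an overload spring (29 N) then gives 3 mm more up to the end stop.
- tab_tip (a point): Middle of the outer end of the green tab (18 mm wide, 7 mm thick), about 90 mm above the bench, sinking with the screw. With the arm shut the tab comes out along the nest's -x, towards the robot.
- press_pad: Round orange-faced pressing pad, 36 mm diameter, hanging under the spring cartridge on the knob's axis; with the screw at 0 its face is 63 mm above the bench, 5 mm above a seated heat sink. Origin: centre of its lower face, z up. It does not turn with the knob.
- cutters: Side cutters with orange grips, 126 x 53 x 13 mm, loose on the bench; leave alone. Origin: centre of the underside.
- solder_reel: Reel of solder with blue flanges, 56 mm diameter, 58 mm high, standing loose; leave alone. Origin: centre of the underside.
- screwdriver: Screwdriver with a red grip, 151 mm long, loose on the bench; leave alone. Origin: centre of the underside.
Mind the look-alikes: they are no part of the job. Of the things that look like the heat_sink, take the one that is nearest to the robot's base at the start.

How it is judged:
By the outcome, as a careful person would: the job done as asked, in the order asked, and still so for the second after the job is handed in, with the robot touching nothing.
It also fails if it takes over 64 s, if anything falls off the work surface, if the arm or the gripper's body presses on something with over 40 N, if the wrist force passes 120 N, or if a joint passes its speed limit or range.

### The arm

A 7-joint arm with a two-finger parallel gripper is mounted at the origin on a cart in front of the work surface, level with it; the furniture and walls round the work are solid. World frame = base frame: x ahead of the robot, y to its left, z up, the work surface at z = 0. Lengths are in m, angles in rad, forces in N, time in s.
With the tool pointing down it reaches from about 0.425 to 0.875 m from the base axis. Payload 4.7 kg.
Tool frame: the origin (TCP) lies midway between the tips of the shut fingers; the grasp point (between the pads) lies 19 mm behind it; x points along the fingers, z is the direction in which the jaws open and shut, and the axes are right-handed (so a half turn about x gives the same grasp; the last joint's range is limited). The gripper opens to 87 mm and grips with 3 to 60 N. Pads are 19 mm wide; open, the fingers measure 117 mm over their backs; the gripper's body (75 mm by 190 mm) begins 51 mm behind the grasp point.
Start: joints at [-1.271, 0.321, -0.07, 1.45, 0.023, 1.371, -0.057], TCP at [0.183, 0.624, 0.223] pointing down, gripper open.
Joint ranges: [-2.86, 2.86], [-0.3, 2.09], [-1.38, 1.24], [0.06, 2.45], [-1.56, 4.7], [0.09, 2.05], [-2.69, 2.69]. Speed limits (rad/s): [2.57, 2.57, 3.14, 3.14, 3.14, 3.14, 3.14].

### API

Orientations are given as a rotation vector (axis times angle).
In Python, from bench import ctrl, vision, close_job gives the robot as it stands. The module is installed in compiled form; this text tells all that it offers.
- The arm moves only by the tool servo_tool, never from a script. Its argument "commands" is a list that holds one entry, the list of rows, each a list of 7 numbers: the turn, a rotation vector about the tool's x, y, z in degrees, then the shift along the tool's x, y, z in mm, then the finger opening in mm, from 0 to 87. In form: [[[wx, wy, wz, x, y, z, grip], ...]]. A call has 1 to 5 rows; each row is the pose to reach, as a shift and turn from the pose commanded when the call began, along the tool's axes at that moment; what a row does not reach only later rows make up. A row lasts 1/8 s, in which the tool goes at most 62.5 mm and 10.7 degrees, less where a joint would pass 70% of its speed; a pose out of reach is approached as far as the arm can. A call with a gripper value outside its range is refused whole. The fingers move at their own pace and stop on an object; "newtons" is the grip in N (left out, the last holds). Time passes only in rows, so rows that repeat a pose let the fingers close. It gives the time, the measured TCP pose, the force and the opening at its end, in the units of the state.
- ctrl.get_state(): the state, without advancing time (a new reading comes with each control period).
- vision.get_image(name): name is "side" or "top"; returns the picture (384x512x3 uint8, red, green, blue); there is no depth.
- vision.camera_info(name): a dict with "fov_y" (degrees; the focal length in pixels is half the picture's height over the tangent of half this angle, whatever the lens; pixels are square), "cx", "cy" (the principal point, pixels), "dist" ([k1, k2, p1, p2, k3] as OpenCV has them; the pictures are not rectified), "pose" (4x4, takes a point from camera to world coordinates). Camera axes: x right, y down, z forward; pixel columns grow to the right and rows downward; lengths in m; the calibration is good to about 2 mm. A picture is of the moment at which its call begins. camera_info takes no time and is no camera call.
- close_job(): hands the job in, once; it reports no verdict.
The state is a dict: "time": time; "joint_positions": joint angles; "qd": joint speeds; "joint_torque": joint torques, N m; "position": TCP position; "tool_rot": TCP orientation; "ft_force": force on the tool from outside, world axes, zero at the start; "torque": the same for the moment, N m; "grip_width": opening from 0.0 (shut) to 1.0 (fully open).
Only numpy, scipy, OpenCV 4.12 (cv2) and the standard library are available. Lean on these libraries where they do the work, as an engineer would, in place of code of your own. Each camera call takes 0.05 s, during which the arm holds its last target. There are 200 camera calls.

## Working session

There is one attempt and no reset: what is moved stays moved. The work goes in short steps, Python scripts to look and compute and a tool call to move; the robot and the scene stay as the last step left them, time stands still between calls to the robot, and variables do not carry over. Pictures are saved under pics/ and viewed, about 8 in all and at most 12, crops included, and the job is handed in when it is done.

Besides the shell and the picture viewer there is one more tool, called after ">>>" as name(argument=value, ...) on one line, values as JSON. servo_tool: Moves the arm, as the interface text tells. Its arguments: {"type":"object","properties":{"commands":{"type":"array"},"newtons":{"type":"number"}},"required":["commands"]}

```bash
mkdir -p pics; python3 - <<'E'
from bench import ctrl, vision
import cv2, numpy as np
for n in("top","side"):
    im=vision.get_image(n); cv2.imwrite(f"pics/{n}0.png",cv2.cvtColor(im,cv2.COLOR_RGB2BGR)); 
    i=vision.camera_info(n); print(n,i["fov_y"],i["cx"],i["cy"],i["dist"]); print(np.round(i["pose"],4))
print(ctrl.get_state())
E
```

```text
top 54.13573317791895 252.61434342547003 184.83337737361762 [-0.09624379  0.          0.          0.          0.        ]
[[-0.0247 -0.9947  0.0997  0.4342]
 [-0.9997  0.0252  0.0034 -0.0321]
 [-0.0059 -0.0996 -0.995   1.3055]
 [ 0.      0.      0.      1.    ]]
side 42.29477121425365 248.46367548154333 195.90812924048754 [0.04674663 0.         0.         0.         0.        ]
[[ 0.9734 -0.1322  0.1872  0.2663]
 [-0.2283 -0.6312  0.7412 -1.1466]
 [ 0.0201 -0.7643 -0.6446  1.0773]
 [ 0.      0.      0.      1.    ]]
{'time': 0.1, 'joint_positions': array([-1.27091646,  0.32172909, -0.0700991 ,  1.45154341,  0.02259534,
        1.37079377, -0.0568739 ]), 'qd': array([-8.15648734e-05, -1.21423569e-03, -1.36998969e-03, -1.69314284e-03,
        9.15556013e-04, -1.13325634e-03,  3.91675493e-04]), 'joint_torque': array([-1.42729950e-04, -4.92568052e+01, -4.05909000e-01, -3.13399708e+01,
       -6.42512902e-02,  3.94770002e-02,  6.80581547e-05]), 'position': array([0.18313695, 0.62315727, 0.22158865]), 'tool_rot': array([-0.99727971,  1.33225212,  0.99548999]), 'ft_force': array([-0.69193073,  0.54541257, -0.10246866]), 'torque': array([-0.02725315, -0.02094679, -0.08934863]), 'grip_width': 1.0006316397577122}
```

View pics/top0.png

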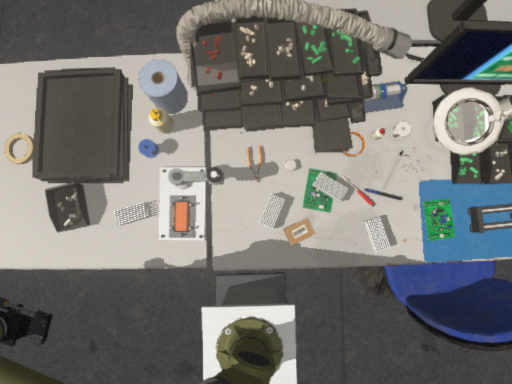

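View pics/side0.png

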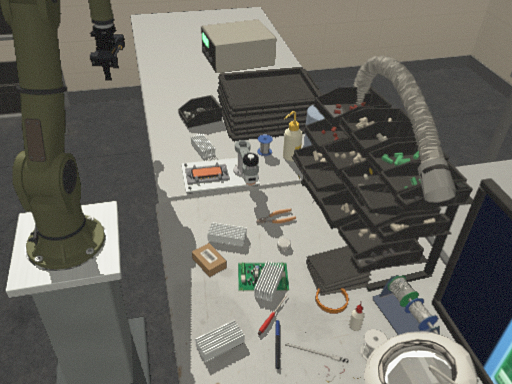

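The top view shows four finned items: (136,213) left of the press, (273,210), (330,185) on the PCB, and (377,234). The press is at (182,205), with its arm open towards (213,175). Next I'll find each one's distance from the base and check the sizes.

```bash
cat > h.py <<'E'
import cv2, numpy as np
from bench import ctrl, vision
def K(n):
    i=vision.camera_info(n); f=192/np.tan(np.radians(i["fov_y"]/2))
    return np.array([[f,0,i["cx"]],[0,f,i["cy"]],[0,0,1]]),np.array(i["dist"]),np.array(i["pose"])
def ray(n,px):
    k,d,T=K(n); u=cv2.undistortPoints(np.array(px,float).reshape(-1,1,2),k,d).reshape(-1,2)
    r=np.c_[u,np.ones(len(u))]@T[:3,:3].T; return T[:3,3],r
def onz(n,px,z):
    o,r=ray(n,px); return o+r*((z-o[2])/r[:,2])[:,None]
def proj(n,P):
    k,d,T=K(n); R=T[:3,:3].T
    return cv2.projectPoints(np.array(P,float).reshape(-1,3),cv2.Rodrigues(R)[0],-R@T[:3,3],k,d)[0].reshape(-1,2)
def tri(pt,ps):
    o1,r1=ray("top",[pt]);o2,r2=ray("side",[ps]);r1=r1[0];r2=r2[0]
    s=np.linalg.lstsq(np.c_[r1,-r2],o2-o1,rcond=None)[0]
    a=o1+s[0]*r1;b=o2+s[1]*r2; return (a+b)/2,np.linalg.norm(a-b)
def shot(n,f,box=None,s=1):
    im=cv2.cvtColor(vision.get_image(n),cv2.COLOR_RGB2BGR); cv2.imwrite(f"pics/{f}_raw.png",im)
    if box: x0,y0,x1,y1=box; im=im[y0:y1,x0:x1]
    im=cv2.resize(im,None,fx=s,fy=s,interpolation=cv2.INTER_CUBIC); cv2.imwrite(f"pics/{f}.png",im); return im
E
python3 - <<'E'
from h import *
for p in [(136,213),(273,210),(330,185),(377,234)]:
    q=onz("top",[p],.032)[0]; print(p,q.round(3),np.linalg.norm(q[:2]))
im=cv2.imread("pics/top0.png")
a=cv2.resize(im[155:250,110:310],None,fx=4,fy=4,interpolation=cv2.INTER_CUBIC)
cv2.imwrite("pics/c1.png",a)
E
```

```text
(136, 213) [0.475 0.373 0.032] 0.6043066236217987
(273, 210) [ 0.474 -0.095  0.032] 0.48381712008087546
(330, 185) [ 0.555 -0.292  0.032] 0.6267464074383222
(377, 234) [ 0.383 -0.446  0.032] 0.5881601408816146
```

View pics/c1.png

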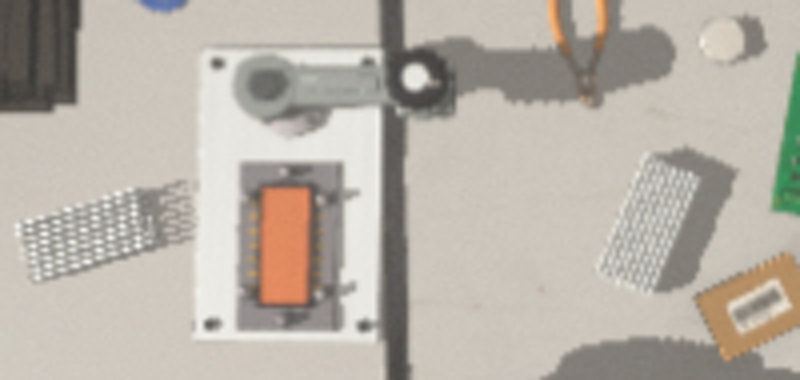

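The crop shows the candidate at top-view pixel (272,210). It is free-standing with its fins up, and at 0.484 m it is the nearest of the four to the base. I'll measure it and the press.

```bash
python3 - <<'E'
from h import *
im=cv2.imread("pics/top0.png"); hsv=cv2.cvtColor(im,cv2.COLOR_BGR2HSV)
def rect(m,box,z,name):
    M=np.zeros_like(m);x0,y0,x1,y1=box;M[y0:y1,x0:x1]=m[y0:y1,x0:x1]
    M=cv2.morphologyEx(M,cv2.MORPH_CLOSE,np.ones((5,5)))
    c=max(cv2.findContours(M,0,1)[0],key=cv2.contourArea)
    P=onz("top",c.reshape(-1,2),z)[:,:2].astype(np.float32)*1000
    r=cv2.minAreaRect(P); hull=cv2.moments(cv2.convexHull(P))
    print(name,np.round(r[0],1),np.round(r[1],1),round(r[2],1),"hullc",round(hull['m10']/hull['m00'],1),round(hull['m01']/hull['m00'],1))
og=cv2.inRange(hsv,(3,110,120),(20,255,255)); rect(og,(160,190,205,240),.026,"copper")
wh=cv2.inRange(hsv,(0,0,205),(180,25,255)); rect(wh,(150,155,212,250),.014,"plate")
hs=cv2.inRange(hsv,(0,0,200),(180,22,255)); rect(hs,(255,185,292,235),.032,"sink"); 
hs=cv2.inRange(hsv,(0,0,190),(180,19,255)); rect(hs,(255,185,292,235),.032,"sink2")
c=lambda L:np.array(L)/4+[110,155]-.375
print("sink corners",(onz("top",c([(652,152),(700,172),(650,293),(598,270)]),.032)*1000).round(1)[:,:2])
print("plate corners",(onz("top",c([(204,48),(386,50),(379,340),(195,340)]),.014)*1000).round(1)[:,:2])
print("post",(onz("top",c([(266,83)]),.133)*1000).round(1),"knob",(onz("top",c([(417,77)]),.164)*1000).round(1))
print(im[210,262:285].tolist()[::4], im[230,270].tolist())
print(cv2.Rodrigues(ctrl.get_state()["tool_rot"])[0].round(3))
E
```

```text
copper [461.9 219.6] [41.5 95.4] 88.8 hullc 462.4 219.8
plate [512.1 235.1] [190.3 328.7] 90.0 hullc 510.3 234.8
sink [476.6 -95.1] [122.7 165.8] 88.5 hullc 482.3 -88.1
sink2 [476.6 -95. ] [122.5 165.9] 88.5 hullc 481.9 -87.6
sink corners [[ 533.5  -95.1]
 [ 515.4 -135.4]
 [ 414.3  -89.9]
 [ 434.8  -46.6]]
plate corners [[635.8 292.4]
 [629.6 132.4]
 [379.5 141.8]
 [382.6 300.8]]
post [[587.8 212.8 133. ]] knob [[585.4  89.7 164. ]]
[[187, 198, 204], [200, 207, 209], [164, 170, 172], [168, 174, 175], [175, 181, 184], [121, 125, 129]] [189, 199, 206]
[[-0.    -0.959  0.282]
 [-0.002  0.282  0.959]
 [-1.    -0.    -0.002]]
```

```bash
cat >> h.py <<'E'
def rows(*T, st=None):
    """targets (x,y,z mm world TCP, jaw-axis angle deg) -> row numbers (wx,x,y,z) rel. to current pose"""
    s=ctrl.get_state(); R=cv2.Rodrigues(s["tool_rot"])[0]; p=s["position"]*1000
    a0=np.degrees(np.arctan2(R[1,2],R[0,2])); print("t",round(s["time"],2),"p",p.round(1),"jaw",round(a0,1),"grip",round(s["grip_width"]*87,1),"F",s["ft_force"].round(1),"M",s["torque"].round(2),"q7",s["joint_positions"].round(2))
    for t in T:
        # full rotation vector to tool pointing straight down with jaw angle
        a=np.radians(t[3]); zt=np.array([np.cos(a),np.sin(a),0]); xt=np.array([0,0,-1.]); Rt=np.c_[xt,np.cross(zt,xt),zt]
        w=np.degrees(cv2.Rodrigues(R.T@Rt)[0]).ravel(); print(t,"->",w.round(1),(R.T@(np.array(t[:3])-p)).round(1))
E
python3 - <<'E'
from h import *
rows((450,330,222,73.6),(475,-92,130,65),(475,-92,120,65),(475,-92,5,65))
E
```

```text
t 0.1 p [183.1 623.2 221.6] jaw 73.6 grip 87.1 F [-0.7  0.5 -0.1] M [-0.03 -0.02 -0.09] q7 [-1.27  0.32 -0.07  1.45  0.02  1.37 -0.06]
(450, 330, 222, 73.6) -> [ 0.  -0.1  0. ] [  -0.  -338.7 -206.1]
(475, -92, 130, 65) -> [ 8.6 -0.1  0. ] [  92.6 -481.6 -603.8]
(475, -92, 120, 65) -> [ 8.6 -0.1  0. ] [ 102.6 -481.6 -603.7]
(475, -92, 5, 65) -> [ 8.6 -0.1  0. ] [ 217.6 -481.6 -603.5]
```

>>> servo_tool(commands=[[[0, 0, 0, 0, -50, -30, 87], [0, 0, 0, 0, -100, -60, 87], [0, 0, 0, 0, -150, -90, 87], [0, 0, 0, 0, -200, -120, 87], [0, 0, 0, 0, -250, -150, 87]]])

```text
time: 0.72
position: [0.3818, 0.4075, 0.2222]
tool_rot: [-0.996, 1.331, 0.996]
ft_force: [0.8, 0.0, 0.2]
grip_width: 0.998
```

>>> servo_tool(commands=[[[0, 0, 0, 0, -50, -35, 87], [0, 0, 0, 0, -80, -80, 87], [0, 0, 0, 0, -100, -135, 87], [4, 0, 0, 0, -120, -190, 87], [8.6, 0, 0, 0, -140, -245, 87]]])

```text
time: 1.35
position: [0.4458, 0.1327, 0.2223]
tool_rot: [-0.88, 1.385, 0.881]
ft_force: [1.7, -0.2, 0.1]
grip_width: 1.0
```

```bash
python3 - <<'E'
from h import *
rows((475,-92,80,65))
E
```

```text
t 1.35 p [445.8 132.7 222.3] jaw 64.9 grip 87.0 F [ 1.7 -0.2  0.1] M [-0.05 -0.09 -0.05] q7 [-0.68 -0.09  0.32  1.9   0.03  1.33  0.76]
(475, -92, 80, 65) -> [-0.1  0.  -0. ] [ 142.3 -121.8 -191. ]
```

>>> servo_tool(commands=[[[0, 0, 0, 0, -30, -50, 87], [0, 0, 0, 20, -60, -100, 87], [0, 0, 0, 60, -90, -145, 87], [0, 0, 0, 110, -122, -191, 87], [0, 0, 0, 142, -122, -191, 87]]])

```text
time: 1.98
position: [0.4762, -0.0935, 0.0798]
tool_rot: [-0.88, 1.385, 0.877]
ft_force: [0.0, 1.5, 0.1]
grip_width: 0.999
```

```bash
python3 - <<'E'
from h import *
rows((475,-92,50,65),(475,-92,5,65))
a=shot("top","t1",(235,160,315,260),5); b=shot("side","s1",(180,190,280,270),4)
h=400; a=cv2.resize(a,(320,400)); b=cv2.resize(b,(500,400)) ; cv2.imwrite("pics/ts1.png",np.hstack([a[:, :],b])[:, :800])
E
```

```text
t 1.98 p [476.2 -93.5  79.8] jaw 64.7 grip 86.9 F [0.  1.5 0.1] M [ 0.04 -0.02 -0.04] q7 [-0.45  0.1   0.62  2.04 -0.07  1.02  1.33]
(475, -92, 50, 65) -> [-0.3 -0.   0.1] [29.8  1.7  0.8]
(475, -92, 5, 65) -> [-0.3 -0.   0.1] [74.8  1.8  0.8]
```

View pics/ts1.png

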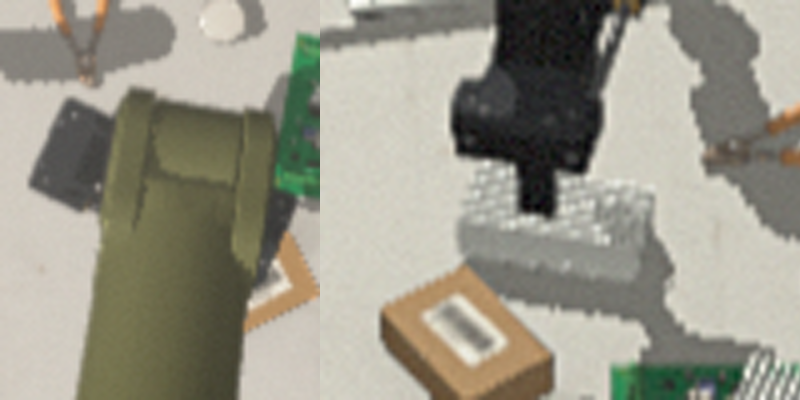

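The side view shows the open fingers straddling the sink. The cardboard box is close to the near finger, so I'll narrow the opening to 63 mm before going down.

>>> servo_tool(commands=[[[0, 0, 0, 5, 0, 0, 63], [0, 0, 0, 20, 0, 0, 63], [0, 0, 0, 35, 0, 0, 63], [0, 0, 0, 35, 0, 0, 63]]])

```text
time: 2.58
position: [0.4751, -0.0894, 0.0444]
tool_rot: [-0.882, 1.386, 0.884]
ft_force: [-0.3, -0.2, 0.2]
grip_width: 0.737
```

>>> servo_tool(commands=[[[0, 0, 0, 10, 0, 0, 63], [0, 0, 0, 20, 0, 0, 63], [0, 0, 0, 30, 0, 0, 63], [0, 0, 0, 39, 0, 0, 63]]])

```text
time: 3.08
position: [0.4759, -0.0899, 0.0058]
tool_rot: [-0.882, 1.385, 0.883]
ft_force: [-0.3, -0.2, 0.1]
grip_width: 0.725
```

```bash
python3 - <<'E'
from h import *
rows((475,-92,5,65))
a=shot("side","s2",(180,190,280,270),6)
E
```

```text
t 3.08 p [475.9 -89.9   5.8] jaw 65.0 grip 63.1 F [-0.3 -0.2  0.1] M [ 0.03 -0.    0.  ] q7 [-0.42  0.23  0.6   2.09 -0.17  0.87  1.41]
(475, -92, 5, 65) -> [ 0. -0. -0.] [ 0.8 -0.1 -2.2]
```

View pics/s2.png

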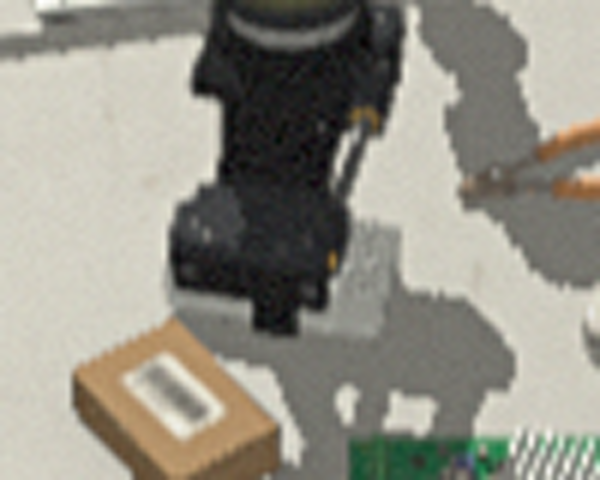

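The near finger sits at about mid length on the sink's side: the finger is at crop x≈276 and the sink spans 172–385. It is clear of the box. Gripping now.

>>> servo_tool(commands=[[[0, 0, 0, 0, 0, 0, 45], [0, 0, 0, 0, 0, 0, 45], [0, 0, 0, 0, 0, 0, 45], [0, 0, 0, 0, 0, 0, 45], [0, 0, 0, 0, 0, 0, 45]]], newtons=30)

```text
time: 3.75
position: [0.4763, -0.0901, 0.0068]
tool_rot: [-0.883, 1.384, 0.882]
ft_force: [-1.1, -0.5, 0.2]
grip_width: 0.568
```

>>> servo_tool(commands=[[[0, 0, 0, -10, 0, 0, 45], [0, 0, 0, -40, 0, 0, 45], [0, 0, 0, -90, 0, 0, 45], [0, 0, 0, -140, 0, 0, 45], [0, 0, 0, -140, 0, 0, 45]]])

```text
time: 4.38
position: [0.479, -0.0901, 0.1508]
tool_rot: [-0.884, 1.376, 0.879]
ft_force: [0.1, -0.5, -4.0]
grip_width: 0.571
```

```bash
python3 - <<'E'
from h import *
rows((455,70,146,75),(462,219,146,88),(462,219,80,88))
E
```

```text
t 4.38 p [479.  -90.1 150.8] jaw 65.0 grip 49.7 F [ 0.1 -0.5 -4. ] M [-0.02 -0.04  0.02] q7 [-0.48  0.    0.62  1.96 -0.    1.17  1.28]
(455, 70, 146, 75) -> [-10.    0.2   0.4] [  4.8  89.3 135. ]
(462, 219, 146, 88) -> [-23.    0.2   0.5] [  5.1 145.9 273. ]
(462, 219, 80, 88) -> [-23.    0.2   0.5] [ 71.1 146.3 272.7]
```

>>> servo_tool(commands=[[[-3, 0, 0, 0, 25, 35, 45], [-7, 0, 0, 0, 60, 85, 45], [-11, 0, 0, 0, 95, 140, 45], [-16, 0, 0, 0, 115, 195, 45], [-20, 0, 0, 10, 133, 240, 45]]])

```text
time: 5.0
position: [0.4559, 0.1865, 0.1359]
tool_rot: [-1.148, 1.247, 1.149]
ft_force: [0.9, 0.2, -3.7]
grip_width: 0.574
```

```bash
python3 - <<'E'
from h import *
rows((462,219,75,88))
E
```

```text
t 5.0 p [455.9 186.5 135.9] jaw 85.3 grip 49.9 F [ 0.9  0.2 -3.7] M [-0.05 -0.06 -0.04] q7 [-0.76  0.05  0.33  1.95 -0.02  1.14  1.06]
(462, 219, 75, 88) -> [-2.7  0.  -0. ] [60.9 -3.4 32.8]
```

>>> servo_tool(commands=[[[-1.5, 0, 0, 15, -2, 15, 45], [-2.7, 0, 0, 35, -3, 28, 45], [-2.7, 0, 0, 55, -3, 33, 45], [-2.7, 0, 0, 60, -3, 33, 45], [-2.7, 0, 0, 60, -3, 33, 45]]])

```text
time: 5.62
position: [0.4623, 0.2152, 0.0759]
tool_rot: [-1.179, 1.23, 1.179]
ft_force: [0.2, -0.2, -2.5]
grip_width: 0.572
```

```bash
python3 - <<'E'
from h import *
rows((462,219,50,88))
a=shot("side","s3",(170,130,270,205),8)
a=shot("top","t3",(145,155,225,250),6)
E
```

```text
t 5.62 p [462.3 215.2  75.9] jaw 87.7 grip 49.8 F [ 0.2 -0.2 -2.5] M [ 0.01 -0.    0.05] q7 [-0.78  0.15  0.31  1.97 -0.05  1.02  1.09]
(462, 219, 50, 88) -> [-0.3 -0.1 -0.1] [25.9  0.4  3.9]
```

View pics/s3.png

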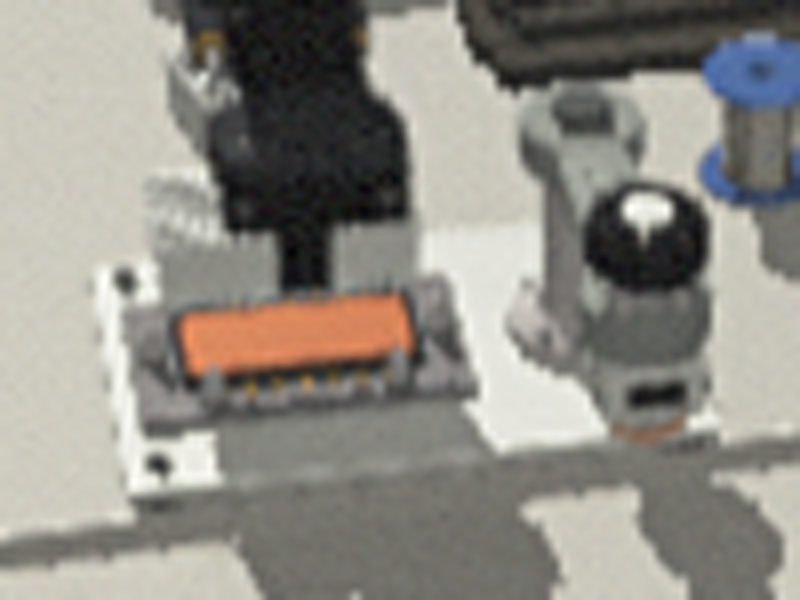

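The side view shows the sink level above the nest, its bottom edge at crop (160,306)–(418,288). The copper face is at (175–415, 290–378), with two near pins at (212,385) and (397,365). I'll compare both in this one camera, so that calibration bias cancels.

```bash
python3 - <<'E'
from h import *
c=lambda L:np.array(L)/8+[170,130]-.44
print("sink near bottom",(onz("side",c([(160,306),(418,288)]),.0701)*1000).round(1))
print("pins near top (z38.5)",(onz("side",c([(212,370),(397,348)]),.0385)*1000).round(1))
im=cv2.imread("pics/s3_raw.png");hsv=cv2.cvtColor(im,cv2.COLOR_BGR2HSV)
for n,f,bx in(("side","pics/s3_raw.png",(185,160,225,185)),("side","pics/side0.png",(185,160,225,185)),("top","pics/top0.png",(160,190,205,240))):
    im=cv2.imread(f);hsv=cv2.cvtColor(im,cv2.COLOR_BGR2HSV)
    m=cv2.inRange(hsv,(3,110,120),(20,255,255));M=0*m;x0,y0,x1,y1=bx;M[y0:y1,x0:x1]=m[y0:y1,x0:x1]
    P=np.argwhere(M)[:,::-1]; Q=onz(n,P,.026)[:,:2].astype(np.float32)*1000
    r=cv2.minAreaRect(Q); print(n,"copper mean",Q.mean(0).round(1),np.round(r[0],1),np.round(r[1],1),round(r[2],1))
# expected near bottom corners for sink centre = TCP
s=ctrl.get_state()["position"]*1000
for yaw in(-2.3,):
  u=np.array([np.cos(np.radians(yaw)),np.sin(np.radians(yaw))]);v=np.array([-u[1],u[0]])
  print("exp",[(s[:2]+a*55*u-25*v).round(1) for a in(-1,1)])
  N=np.array([462,219]); print("exp pins",[(N+a*40*u-32.5*v).round(1) for a in(-1,1)])
E
```

```text
sink near bottom [[398.5 194.7  70.1]
 [506.8 185.4  70.1]]
pins near top (z38.5) [[417.9 187.6  38.5]
 [497.5 186.8  38.5]]
side copper mean [458.8 221.9] [459.2 215.6] [55.7 99. ] 89.0
side copper mean [458.6 221.9] [458.9 215.6] [55.7 98.5] 89.0
top copper mean [462.  220.2] [461.9 219.6] [41.5 95.4] 88.8
exp [array([407.2, 193.1]), array([517.1, 188.7])]
exp pins [array([420.7, 188.1]), array([500.7, 184.9])]
```

View pics/t3.png

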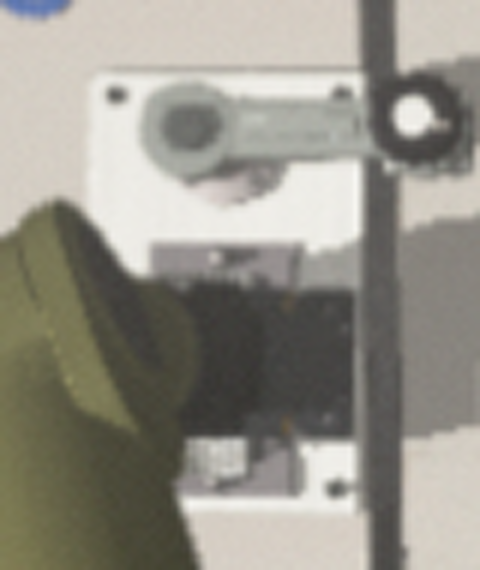

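```bash
python3 - <<'E'
from h import *
im=cv2.imread("pics/t3_raw.png"); g=cv2.cvtColor(im,cv2.COLOR_BGR2GRAY)
print(g[224:244,176:188])
print("top: sink end rays at z .102", (onz("top",[(182,y) for y in (235,236,237,238)],.102)*1000).round(1)[:,:2])
s=cv2.imread("pics/s3_raw.png"); gs=cv2.cvtColor(s,cv2.COLOR_BGR2GRAY)
print(gs[158:172,184:200]); print(gs[156:168,216:228])
for z in(.0701,):
  print(proj("side",[[.4072-.0,.1931,z],[.5171,.1887,z],[.402,.1933,z],[.512,.189,z]]).round(1))
E
```

```text
[[ 56  55  56  58  60  58  58  57  55  65  72  78]
 [ 61  57  62  60  57  58  61  59  62  64  75  77]
 [ 60  60  61  63  61  60  63  64  58  69  75  78]
 [ 72  77  82  85  80  79  86  86  89  90  83  80]
 [131 146 170 170 167 165 179 175 184 162 108  87]
 [136 153 173 178 204 201 198 190 199 175 113  86]
 [141 153 168 174 201 196 198 187 190 171 109  86]
 [127 140 165 171 184 186 194 187 189 171 111  89]
 [128 134 158 169 187 186 189 183 196 181 121 122]
 [131 127 148 159 184 186 204 199 195 179 120 131]
 [139 141 150 165 166 152 159 155 142 135 116 131]
 [143 142 143 166 163 117 107 111 113 130 136 146]
 [146 148 147 148 135 113 122 135 142 144 148 147]
 [176 172 171 176 173 164 157 168 175 175 174 171]
 [231 233 232 231 230 228 228 230 232 232 230 230]
 [232 236 234 234 232 231 232 235 235 235 233 233]
 [206 215 215 212 212 211 215 215 215 215 217 216]
 [171 205 208 207 207 207 205 205 208 207 208 209]
 [155 200 206 207 206 207 208 206 208 208 207 209]
 [143 196 209 206 207 207 206 206 207 207 207 207]]
top: sink end rays at z .102 [[399.4 201.6]
 [396.2 201.7]
 [393.  201.7]
 [389
[... 923 characters left out ...]
 161 157 162 156 159 156]]
[[ 18  22  33  18  45 119 182 202 200 197 199 194]
 [ 42  50  74  70  85 129 172 201 198 202 201 197]
 [117 123 126 122 124 142 167 201 203 214 205 215]
 [141 142 142 140 139 143 177 224 222 225 220 225]
 [141 140 140 139 137 141 187 231 227 228 225 227]
 [141 137 140 139 136 140 189 234 229 228 226 226]
 [141 142 140 137 140 145 194 233 229 229 228 227]
 [141 142 137 141 140 151 191 225 216 223 227 227]
 [135 142 124 138 142 145 163 173 160 179 229 231]
 [126 129 107 136 127 133 133 128 135 138 194 231]
 [108 104  86 117  85 117 139 137 152 130 170 231]
 [133 128 131 135  82  93 141 144 149 122 162 232]]
[[192.2 167.8]
 [224.6 164.6]
 [190.7 167.9]
 [223.1 164.8]]
```

Both views put the sink about 5 mm towards -x in the hand: the side view gives -6 mm and the top view about -4. I'll shift the TCP to compensate.

>>> servo_tool(commands=[[[-0.3, 0, 0, 5, -2, 2, 45], [-0.3, 0, 0, 15, -4.5, 4, 45], [-0.3, 0, 0, 22, -4.5, 4, 45], [-0.3, 0, 0, 24, -4.5, 4, 45], [-0.3, 0, 0, 24, -4.5, 4, 45]]])

```text
time: 6.35
position: [0.4672, 0.2201, 0.0523]
tool_rot: [-1.184, 1.226, 1.184]
ft_force: [0.4, -0.6, -2.6]
grip_width: 0.574
```

```bash
python3 - <<'E'
from h import *
rows((467,219.3,50,88))
a=shot("side","s4",(175,145,240,190),12)
E
```

```text
t 6.35 p [467.2 220.1  52.3] jaw 88.0 grip 49.9 F [ 0.4 -0.6 -2.6] M [-0.02  0.03  0.02] q7 [-0.77  0.2   0.31  1.98 -0.07  0.98  1.11]
(467, 219.3, 50, 88) -> [ 0. -0. -0.] [ 2.3  0.2 -0.8]
```

View pics/s4.png

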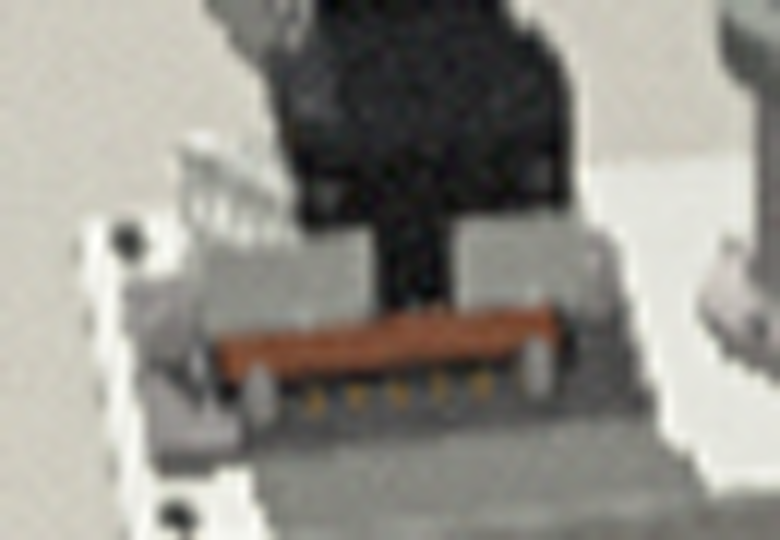

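The sink's side face spans crop x≈200–587. The pins are at x≈259 and 537, and their tops at y≈365 and 338. Next I'll work out the offset.

```bash
python3 - <<'E'
from h import *
g=cv2.cvtColor(cv2.imread("pics/s4_raw.png"),cv2.COLOR_BGR2GRAY).astype(float)
print(g[166:172,188:196].astype(int)); print(g[163:170,218:230].astype(int)); print(g[172:182,193:223:1].astype(int))
c=lambda L:np.array(L)/12+[175,145]-.46
A=onz("side",c([(202,340),(588,302)]),.0465)*1000; B=onz("side",c([(259,365),(537,338)]),.0385)*1000
print(A.round(1),A.mean(0).round(1));print(B.round(1),B.mean(0).round(1))
E
```

```text
[[243 236 182 163 139 136 135 142]
 [225 209 173 162 137 136 138 138]
 [169 153 152 152 140 139 137 141]
 [146 143 147 140 136 140 139 139]
 [153 139 141 125 137 140 141 141]
 [140 126 132 122 142 143 139 140]]
[[120 122 135 126 139 171 218 224 229 229 228 227]
 [142 141 142 140 139 151 160 181 233 230 226 226]
 [145 144 140 140 139 141 135 143 190 231 226 225]
 [141 144 139 137 141 146 157 131 169 231 229 226]
 [141 142 141 144 137 140 143 122 159 234 230 227]
 [143 150 142 140 143 133 128 118 144 233 232 227]
 [146 161 137 132 142 130 124 111 124 203 230 228]]
[[129 124 119 114 112 113 112 123 108 106 103  99  88  81  80  87  93  90
   89  95  90  87  84  90  86  86  88  84  59  51]
 [ 93  99  95  93  81  87  87  89  84  82  89  84  85  90  89  89  90  86
   92  88  92  92  87  90  84  86 115 105  56  32]
 [ 66  88  89  89  87  84  87  92  89  89  91  89  88  90  85  79  73  74
   72  69  63  64  64  62  54  79 130 119  56  38]
 [ 58  88  95 116  95  79  79  69  73  70  71  65  66  62  56  53  50  46
   47  37  35  33  49  38  49  85 124 118  58  48]
 [ 56  72  98 132 104  58  51  50  44  41  39  33  32  33  51  46  48  50
   69  58  51  71  83  66  67  89 121 120  66  72]
 [ 38  33  99 130 115  47  35  52  65  46  60  80  74  68  86  79  73  67
   86  79  75  85  89  74  73  80 110 104  64  76]
 [ 66  63 101 125 114  74  70  71  90  72  72  92  81  78  86  90  81  82
   86  77  82  78  81  81  81  75  81  77  72  82]
 [120 105  93 120 115  71  75  87  88  79  80  78  83  79  83  78  78  73
   74  87  79  77  82  84  82  80  78  74  76  86]
 [147 138  82  96  83  67  75  75  76  72  84  84  86  80  83  85  81  80
   78  77  85  92  92  99  96  99 103 104 114 120]
 [153 137  78  76  76  80  79  83  78  77  84  85  96  93 101  98  97 100
  103 120 120 122 121 124 125 121 127 125 140 134]]
[[403.6 196.6  46.5]
 [513.8 192.1  46.5]] [458.7 194.3  46.5]
[[418.8 192.3  38.5]
 [498.2 188.7  38.5]] [458.5 190.5  38.5]
```

```bash
python3 - <<'E'
from h import *
im=cv2.imread("pics/side0.png").astype(int); b,g,r=im[...,0],im[...,1],im[...,2]
M=(r-b)[160:186,186:228]
# sub-pixel edge per column of copper (r-b profile half level)
top=[];bot=[]
for c in range(8,34):
    col=M[:,c]; pk=np.percentile(col,80); h=pk*.55
    idx=np.where(col>h)[0]; i0=idx[0]
    if i0==0: continue
    # walk down until falls
    j=i0
    while j<len(col)-1 and col[j]>h: j+=1
    t=i0-1+(h-col[i0-1])/(col[i0]-col[i0-1]); bo=j-1+(col[j-1]-h)/(col[j-1]-col[j])
    top.append((186+c,160+t));bot.append((186+c,160+bo))
T=onz("side",top,.026)*1000;B=onz("side",bot,.026)*1000
for n,Q in(("far",T),("near",B)):
    p=np.polyfit(Q[:,0]-459,Q[:,1],1); print(n,"y at nest x",p[1].round(1),"slope deg",np.degrees(np.arctan(p[0])).round(2), "resid",np.std(Q[:,1]-np.polyval(p,Q[:,0]-459)).round(1))
im=cv2.imread("pics/top0.png").astype(int); D=im[...,2]-im[...,0]
for row in range(204,230,5):
    print(row,D[row,168:196])
E
```

```text
far y at nest x 243.7 slope deg -2.16 resid 0.7
near y at nest x 201.2 slope deg -1.91 resid 1.3
204 [  8  12   9  12  11  10  17  62 108 125 126 126 126 126 127 127 128 127
 124  71  15  12  11  11   6   7   8   7]
209 [  8  11   9  10  44  73  55  73 115 127 125 129 127 127 127 125 128 127
 122  75  28  35  32  17   9   9   7   7]
214 [  9  10   7   8  14  19  27  88 128 125 129 130 129 130 128 128 126 127
 105  53  17  13  13  10   8   7   9   8]
219 [  8  11  10  20  46  55  42  91 125 127 131 129 130 128 128 126 129 125
 109  57  34  39  32  16   7   8   7   9]
224 [  7   9   8  10  21  28  34  92 129 130 129 130 129 131 129 129 129 127
  97  44  20  19  18   9   9   5   8   8]
229 [  7  10  10   8   6   7  29  90 127 128 130 129 131 130 129 128 130 128
  95  41  10   9   9   5   7   6   9  10]
```

>>> servo_tool(commands=[[[0, 0, 0, 0, 0, 2.7, 45], [0, 0, 0, 3, 0, 2.7, 45], [0, 0, 0, 6, 0, 2.7, 45], [0, 0, 0, 9, 0, 2.7, 45], [0, 0, 0, 12, 0, 2.7, 45]]])

```text
time: 7.02
position: [0.4674, 0.2229, 0.0403]
tool_rot: [-1.184, 1.225, 1.184]
ft_force: [0.2, 1.0, -3.4]
grip_width: 0.573
```

```bash
python3 - <<'E'
from h import *
rows((467,222.8,40,88))
a=shot("side","s5",(175,145,240,190),12)
E
```

```text
t 7.03 p [467.4 222.9  40.3] jaw 88.0 grip 49.8 F [ 0.2  1.  -3.4] M [ 0.03 -0.03 -0.02] q7 [-0.77  0.22  0.31  1.99 -0.08  0.95  1.11]
(467, 222.8, 40, 88) -> [ 0. -0. -0.] [ 0.3  0.4 -0.1]
```

>>> servo_tool(commands=[[[0, 0, 0, 1.5, 0, 0, 45], [0, 0, 0, 3, 0, 0, 45], [0, 0, 0, 4.5, 0, 0, 45], [0, 0, 0, 5, 0, 0, 45]]])

```text
time: 7.58
position: [0.4674, 0.2228, 0.0355]
tool_rot: [-1.184, 1.225, 1.184]
ft_force: [0.4, 0.6, -3.1]
grip_width: 0.571
```

```bash
python3 - <<'E'
from h import *
rows((467,222.8,33,88))
E
```

```text
t 7.58 p [467.4 222.8  35.5] jaw 88.0 grip 49.7 F [ 0.4  0.6 -3.1] M [-0.14 -0.04 -0.03] q7 [-0.77  0.22  0.31  1.99 -0.08  0.94  1.11]
(467, 222.8, 33, 88) -> [ 0. -0. -0.] [ 2.5  0.4 -0. ]
```

>>> servo_tool(commands=[[[0, 0, 0, 1, 0, 0, 45], [0, 0, 0, 2, 0, 0, 45], [0, 0, 0, 2.5, 0, 0, 45], [0, 0, 0, 3, 0, 0, 45]]])

```text
time: 8.07
position: [0.4674, 0.2229, 0.0328]
tool_rot: [-1.184, 1.225, 1.184]
ft_force: [-2.2, -2.0, 1.9]
grip_width: 0.57
```

```bash
python3 - <<'E'
from h import *
rows((467,222.8,33,88))
E
```

```text
t 8.07 p [467.4 222.9  32.8] jaw 88.0 grip 49.6 F [-2.2 -2.   1.9] M [-0.31  0.28  0.06] q7 [-0.77  0.23  0.3   1.99 -0.08  0.94  1.11]
(467, 222.8, 33, 88) -> [ 0. -0. -0.] [-0.2  0.4 -0.1]
```

It has touched down at the expected height: the vertical force went from -3 to +2 N at z=32.8. Releasing slowly.

>>> servo_tool(commands=[[[0, 0, 0, 0.3, 0, 0, 52], [0, 0, 0, 0.3, 0, 0, 58], [0, 0, 0, 0.3, 0, 0, 60], [0, 0, 0, 0.3, 0, 0, 62]]])

```text
time: 8.57
position: [0.4675, 0.2231, 0.0324]
tool_rot: [-1.184, 1.225, 1.184]
ft_force: [0.0, 0.4, 0.5]
grip_width: 0.701
```

>>> servo_tool(commands=[[[0, 0, 0, -5, 0, 0, 62], [0, 0, 0, -20, 0, 0, 62], [0, 0, 0, -70, 0, 0, 62], [0, 0, 0, -130, 0, 0, 62], [0, 0, 0, -170, 0, 0, 62]]])

```text
time: 9.2
position: [0.4684, 0.2232, 0.2066]
tool_rot: [-1.183, 1.221, 1.182]
ft_force: [0.1, 0.8, -0.3]
grip_width: 0.715
```

```bash
python3 - <<'E'
from h import *
rows((590,90,230,88))
a=shot("side","s6",(175,125,275,200),8)
E
```

```text
t 9.2 p [468.4 223.2 206.6] jaw 88.0 grip 62.2 F [ 0.1  0.8 -0.3] M [ 0.03 -0.05  0.06] q7 [-0.8   0.04  0.31  1.81 -0.01  1.29  1.05]
(590, 90, 230, 88) -> [0.  0.2 0.2] [ -23.3 -126.2 -128.9]
```

View pics/s6.png

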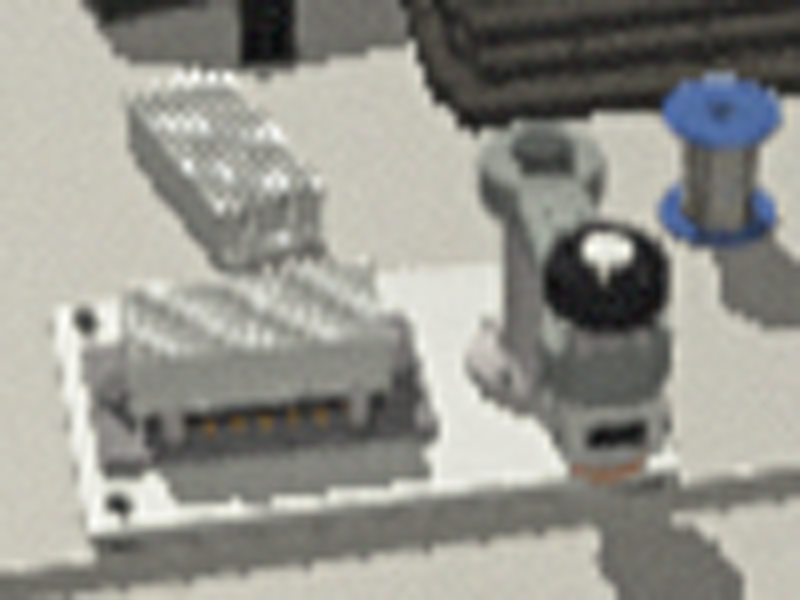

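The sink sits flat between the pins, fins up, side face at crop (130–400, 330–410). The knob is at (606,265) and the arm is still open. I'll locate the knob and post using both views.

```bash
python3 - <<'E'
from h import *
def blob(f,n,box,z):
    im=cv2.imread(f);g=cv2.cvtColor(im,cv2.COLOR_BGR2GRAY);x0,y0,x1,y1=box
    m=(g[y0:y1,x0:x1]<75).astype(np.uint8)
    m=cv2.morphologyEx(m,cv2.MORPH_CLOSE,np.ones((5,5)))
    c=max(cv2.findContours(m,0,1)[0],key=cv2.contourArea); (cx,cy),r=cv2.minEnclosingCircle(c)
    M=cv2.moments(c); print(f,(cx+x0,cy+y0),r,"mom",M['m10']/M['m00']+x0,M['m01']/M['m00']+y0,cv2.boundingRect(c)); return np.array((cx+x0,cy+y0))
kt=blob("pics/top0.png","top",(205,164,226,186),.15)
ks=blob("pics/s6_raw.png","side",(240,150,262,168),.15)
print("top z.164",onz("top",[kt],.164)*1000,"side z.150",onz("side",[ks],.150)*1000, "tri",tri(kt,ks))
t=lambda L:np.array(L)/4+[110,155]-.375; s=lambda L:np.array(L)/8+[175,125]-.44
print("post tri",tri(t([(266,83)])[0],s([(543,152)])[0]), "side z.133",onz("side",s([(543,152)]),.133)*1000)
# known check: predicted pixels for expected knob
for P in([.583,.093,.15],[.587,.218,.133]): print(P,proj("top",[P]).round(1),proj("side",[P]).round(1))
E
```

```text
pics/top0.png (214.5, 173.75) 7.2673211097717285 mom 217.7 175.16666666666666 (4, 4, 13, 14)
pics/s6_raw.png (250.8636360168457, 160.5303030014038) 8.26080322265625 mom 250.40208333333334 160.13854166666667 (3, 3, 15, 15)
top z.164 [[585.70024522  87.80058675 164.        ]] side z.150 [[582.72055386  87.35048949 150.        ]] tri (array([0.58561002, 0.08981021, 0.14812336]), np.float64(0.004418972345226482))
post tri (array([0.5861387 , 0.21368933, 0.13031524]), np.float64(0.004147735827734718)) side z.133 [[583.13572535 209.89046872 133.        ]]
[0.583, 0.093, 0.15] [[213.3 175.2]] [[250.5 159.5]]
[0.587, 0.218, 0.133] [[174.5 175.7]] [[243.  142.1]]
```

>>> servo_tool(commands=[[[-10, 0, 0, 0, -25, -25, 87], [-20, 0, 0, 0, -50, -50, 87], [-30, 0, 0, 0, -75, -75, 87], [-40, 0, 0, 0, -100, -105, 87], [-50, 0, 0, 0, -122, -128, 87]]])

```text
time: 9.88
position: [0.5859, 0.0891, 0.2033]
tool_rot: [-1.798, 0.684, 1.796]
ft_force: [-0.6, -0.1, 0.4]
grip_width: 0.997
```

>>> servo_tool(commands=[[[-2, 0, 0, 0, 0, 0, 87], [-2, 0, 0, 0, 0, 0, 87]]])

```text
time: 10.12
position: [0.5846, 0.0916, 0.2026]
tool_rot: [-1.816, 0.661, 1.817]
ft_force: [-0.5, 0.5, -0.5]
grip_width: 0.997
```

```bash
python3 - <<'E'
from h import *
rows((585.5,90.5,133,140))
shot("side","s7",(195,95,295,185),7)
E
```

```text
t 10.12 p [584.6  91.6 202.6] jaw 140.0 grip 86.7 F [-0.5  0.5 -0.5] M [0.11 0.09 0.06] q7 [-0.55  0.21  0.41  1.64 -0.09  1.3   2.31]
(585.5, 90.5, 133, 140) -> [-0.  0.  0.] [69.6  0.3 -1.5]
```

View pics/s7.png

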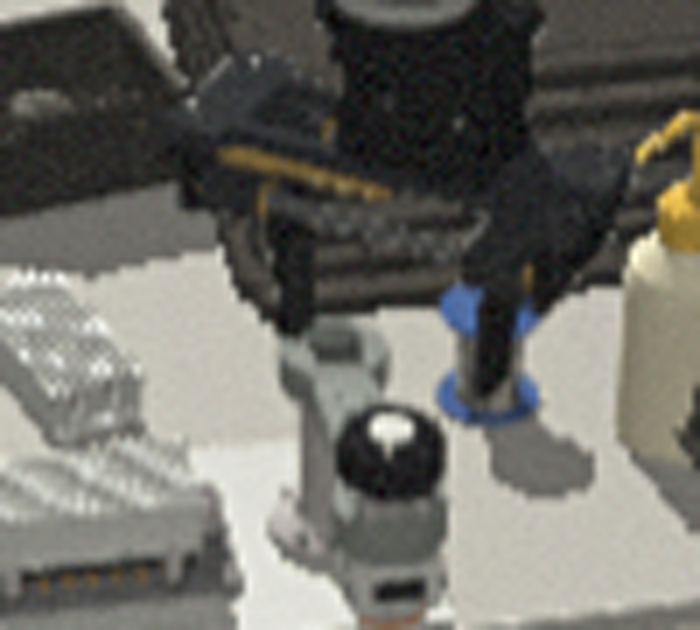

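The fingertips at crop (292,328) and (492,390) straddle the knob at (392,445), so the hand is centred. Descending and gripping.

>>> servo_tool(commands=[[[0, 0, 0, 20, 0, -1, 87], [0, 0, 0, 45, 0, -1, 87], [0, 0, 0, 62, 0, -1, 87], [0, 0, 0, 68, 0, -1, 87], [0, 0, 0, 68.5, 0, -1, 87]]])

```text
time: 10.8
position: [0.5857, 0.0905, 0.1339]
tool_rot: [-1.817, 0.661, 1.817]
ft_force: [-0.4, -0.5, -0.2]
grip_width: 1.0
```

>>> servo_tool(commands=[[[0, 0, 0, 0, 0, 0, 70], [0, 0, 0, 0, 0, 0, 55], [0, 0, 0, 0, 0, 0, 42], [0, 0, 0, 0, 0, 0, 42], [0, 0, 0, 0, 0, 0, 42]]], newtons=45)

```text
time: 11.42
position: [0.5855, 0.0908, 0.1339]
tool_rot: [-1.816, 0.66, 1.818]
ft_force: [0.4, 1.5, 0.5]
grip_width: 0.56
```

```bash
python3 - <<'E'
from h import *
rows()
E
```

```text
t 11.43 p [585.5  90.8 133.9] jaw 140.0 grip 48.8 F [0.4 1.5 0.5] M [ 0.34  0.27 -0.11] q7 [-0.54  0.27  0.4   1.72 -0.11  1.17  2.34]
```

>>> servo_tool(commands=[[[4, 0, 0, 0, 5.3, 7, 42], [13, 0, 0, 0, 15.2, 23.9, 42], [23, 0, 0, 0, 23, 44.2, 42], [33, 0, 0, 0, 27.2, 65.6, 42], [43, 0, 0, 0, 27.6, 87.4, 42]]])

```text
time: 12.05
position: [0.5008, 0.1247, 0.1339]
tool_rot: [-1.295, 1.152, 1.293]
ft_force: [1.8, 0.8, -0.3]
grip_width: 0.564
```

```bash
python3 - <<'E'
from h import *
rows()
E
```

```text
t 12.05 p [500.8 124.7 133.9] jaw 96.7 grip 49.1 F [ 1.8  0.8 -0.3] M [ 0.26 -0.43  0.18] q7 [-0.71  0.1   0.44  1.91 -0.05  1.14  1.43]
```

>>> servo_tool(commands=[[[9, 0, 0, 0, -2.9, 19.4, 42], [18, 0, 0, 0, -8.8, 38.1, 42], [27, 0, 0, 0, -17.6, 55.7, 42], [34, 0, 0, 0, -26.2, 68.2, 42], [40, 0, 0, 0, -34.8, 78.1, 42]]])

```text
time: 12.68
position: [0.5262, 0.2074, 0.1338]
tool_rot: [-0.773, 1.429, 0.773]
ft_force: [0.4, -0.3, 0.7]
grip_width: 0.482
```

```bash
python3 - <<'E'
from h import *
rows((461.3,218,133.9,49))
E
```

```text
t 12.68 p [526.2 207.4 133.8] jaw 56.8 grip 41.9 F [ 0.4 -0.3  0.7] M [-0.02  0.02 -0.04] q7 [-0.81  0.21  0.44  1.79 -0.1   1.16  0.65]
(461.3, 218, 133.9, 49) -> [7.8 0.  0. ] [ -0.1  60.1 -26.7]
```

I made an error: those row shifts should have used the arm's rotated frame, and the fingers slid off the knob. I'll look before going on.

```bash
python3 - <<'E'
from h import *
shot("side","s8",(175,90,285,190),7)
E
```

```text
(no output)
```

View pics/s8.png

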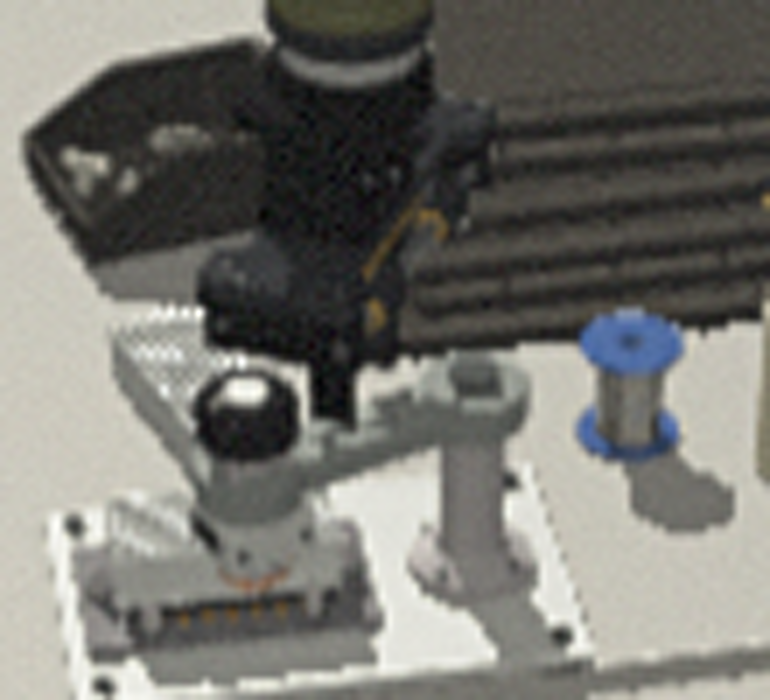

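The arm is now about 60–65° shut, knob at crop (247,415). The sink is undisturbed and the fingers are free beside the arm. I'll lift, locate the knob and regrip.

>>> servo_tool(commands=[[[0, 0, 0, -10, 0, 0, 42], [0, 0, 0, -35, 0, 0, 60], [0, 0, 0, -60, 0, 0, 87], [0, 0, 0, -70, 0, 0, 87]]])

```text
time: 13.22
position: [0.5268, 0.2063, 0.206]
tool_rot: [-0.776, 1.425, 0.776]
ft_force: [-0.3, 0.5, -1.4]
grip_width: 0.739
```

```bash
python3 - <<'E'
from h import *
shot("side","s9"); im=cv2.imread("pics/s9_raw.png"); g=cv2.cvtColor(im,cv2.COLOR_BGR2GRAY)
print(g[138:160:1,198:224])
x0,y0=199,140
m=(g[y0:158,x0:219]<70).astype(np.uint8); m=cv2.morphologyEx(m,cv2.MORPH_CLOSE,np.ones((5,5)))
c=max(cv2.findContours(m,0,1)[0],key=cv2.contourArea);(cx,cy),r=cv2.minEnclosingCircle(c);print(cx+x0,cy+y0,r)
for p in((cx+x0,cy+y0),(210.1,148.7)):
    k=onz("side",[p],.150)[0]*1000+[2.8,3.5,0]; print(k, "from post",np.linalg.norm(k[:2]-[587,216]),np.degrees(np.arctan2(k[1]-216,k[0]-587)))
rows()
E
```

```text
[[173 161 178 163 180 162 182 165 199 183 195 198 195 195 200 198 196 199
  197 196 194 197 199 196 196 196]
 [177 208 166 167 158 166 153 163 153 173 182 191 195 195 198 198 197 196
  198 199 197 196 196 198 196 198]
 [232 203 233 162 173 159 168 158 166 172 219 208 196 198 197 202 200 199
  199 196 198 197 197 193 193 197]
 [197 180 199 174 160 173 167 196 179 233 209 254 208 200 201 201 197 198
  198 197 196 197 196 196 196 195]
 [156 150 155 155 150 161 158 178 180 183 131 196 144 138 143 177 179 199
  204 199 199 196 197 197 198 194]
 [182 136 162 142 162 162 163 123 125  79  81  98  97  92  65 100 118 178
  199 203 199 195 196 195 198 194]
 [173 163 147 167 158 185 129  67  70 130 203 206 203 198 159  60  54 111
  144 201 201 198 194 196 197 195]
 [240 169 167 172 213 140  65  37  81 185 240 238 233 237 222  95  37  44
   77 181 202 201 199 197 197 197]
 [203 182 165 180 178  71  45  69 128 182 231 238 238 240 192  80  37  40
   45 126 203 200 196 198 198 197]
 [133 156 159 157 122  46  51 108 108 122 152 172 176 165 108  52  45  32
   26  83 206 200 196 198 197 198]
 [118 129 
[... 966 characters left out ...]
 91]
 [201 204 196 117 111 151 163  99  91 100 117 101 114 108 103 101  90  94
   94  88  80  89  92  89  85  88]
 [199 202 201 170 106 107 138  94  89  94 114 105  99  96  95  91  92  92
   89  80  84  90  88  86  98 128]
 [197 199 206 208 142  84 103  96  90  92 104  96  89  93  97  95  92  91
   86  85  79  92  97 124 199 212]]
210.67469882965088 150.054217338562 8.372478485107422
[471.0613925  173.04450109 150.        ] from post 123.64034776523405 -159.67022575047736
[470.55114106 180.97342956 150.        ] from post 121.60262079989265 -163.25927542648847
t 13.28 p [527.  206.6 206.5] jaw 57.0 grip 68.1 F [1.4 0.8 1.9] M [-0.   -0.05  0.03] q7 [-0.82  0.15  0.45  1.71 -0.07  1.3   0.63]
```

```bash
python3 - <<'E'
from h import *
rows((469.5,174.5,206,90),(469.5,174.5,133.9,90))
E
```

```text
t 13.28 p [527.  206.6 206.5] jaw 57.0 grip 68.1 F [1.4 0.8 1.9] M [-0.   -0.05  0.03] q7 [-0.82  0.15  0.45  1.71 -0.07  1.3   0.63]
(469.5, 174.5, 206, 90) -> [-33.    0.2   0.1] [  0.2  30.8 -58.2]
(469.5, 174.5, 133.9, 90) -> [-33.    0.2   0.1] [ 72.3  30.9 -58.5]
```

>>> servo_tool(commands=[[[-10, 0, 0, 0, 15, -30, 87], [-20, 0, 0, 0, 31, -58, 87], [-30, 0, 0, 0, 31, -58, 87], [-33, 0, 0, 0, 31, -58, 87], [-33, 0, 0, 0, 31, -58, 87]]])

```text
time: 13.9
position: [0.4679, 0.1747, 0.2032]
tool_rot: [-1.209, 1.21, 1.21]
ft_force: [-0.6, -0.2, 0.1]
grip_width: 0.995
```

```bash
python3 - <<'E'
from h import *
rows((469.5,174.5,133.9,90))
a=shot("side","s10",(175,90,285,190),7)
E
```

```text
t 13.9 p [467.9 174.7 203.2] jaw 90.0 grip 86.6 F [-0.6 -0.2  0.1] M [ 0.04 -0.    0.  ] q7 [-0.82  0.    0.42  1.86 -0.    1.28  1.16]
(469.5, 174.5, 133.9, 90) -> [ 0.  -0.  -0.1] [69.3 -1.7 -0.1]
```

View pics/s10.png

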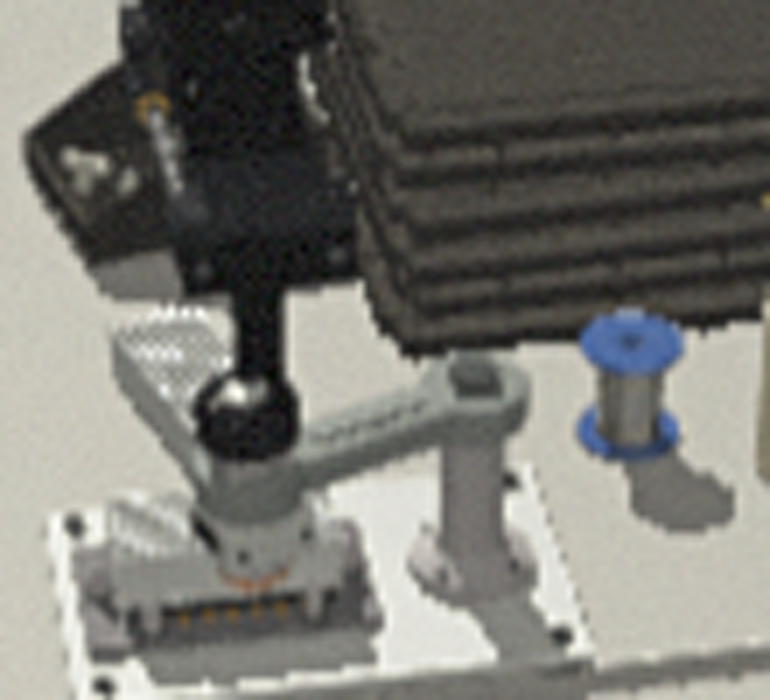

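The near finger at crop (258,390) straddles the knob at (247,415). The hand is about 2–3 mm too far to -x, which I'll correct while descending.

>>> servo_tool(commands=[[[0, 0, 0, 20, -2.5, 0, 87], [0, 0, 0, 45, -2.5, 0, 87], [0, 0, 0, 62, -2.5, 0, 87], [0, 0, 0, 68, -2.5, 0, 87], [0, 0, 0, 69, -2.5, 0, 87]]])

```text
time: 14.58
position: [0.471, 0.1752, 0.1348]
tool_rot: [-1.21, 1.209, 1.209]
ft_force: [-0.1, 0.6, -0.3]
grip_width: 1.004
```

>>> servo_tool(commands=[[[0, 0, 0, 0, 0, 0, 70], [0, 0, 0, 0, 0, 0, 55], [0, 0, 0, 0, 0, 0, 42], [0, 0, 0, 0, 0, 0, 42], [0, 0, 0, 0, 0, 0, 42]]], newtons=45)

```text
time: 15.2
position: [0.4708, 0.1749, 0.1348]
tool_rot: [-1.209, 1.209, 1.209]
ft_force: [-0.6, -0.4, 0.6]
grip_width: 0.563
```

```bash
python3 - <<'E'
from h import *
p=ctrl.get_state()["position"][:2]*1000; c=np.array([587,216]); print(np.linalg.norm(p-c)); a=np.degrees(np.arctan2(*(p-c)[::-1])); print(a)
T=[]
for d in(4,10,16,19,22): 
    q=c+125*np.array([np.cos(np.radians(a-d)),np.sin(np.radians(a-d))]); T.append((q[0].round(1),q[1].round(1),133.8,90-d))
rows(*T)
E
```

```text
123.2362670233677
-160.50881624927456
t 15.2 p [470.8 174.9 134.8] jaw 90.0 grip 49.0 F [-0.6 -0.4  0.6] M [-0.13  0.1  -0.07] q7 [-0.82  0.07  0.42  1.94 -0.03  1.14  1.19]
(np.float64(466.5), np.float64(182.6), 133.8, 86) -> [ 4. -0. -0.] [1.  4.3 7.7]
(np.float64(463.7), np.float64(195.4), 133.8, 80) -> [10. -0. -0.] [ 1.   7.1 20.5]
(np.float64(462.2), np.float64(208.4), 133.8, 74) -> [16. -0. -0.] [ 1.   8.6 33.5]
(np.float64(462.0), np.float64(214.9), 133.8, 71) -> [19. -0. -0.] [ 1.   8.8 40. ]
(np.float64(462.1), np.float64(221.5), 133.8, 68) -> [22. -0. -0.] [ 1.   8.7 46.6]
```

>>> servo_tool(commands=[[[4, 0, 0, 0, 2.5, 8, 42], [10, 0, 0, 0, 5.4, 20.5, 42], [16, 0, 0, 0, 7, 33, 42], [18.5, 0, 0, 0, 7.2, 38.5, 42], [18.5, 0, 0, 0, 7.2, 38.5, 42]]])

```text
time: 15.82
position: [0.4636, 0.2137, 0.1348]
tool_rot: [-0.969, 1.345, 0.969]
ft_force: [-1.0, -0.6, 0.9]
grip_width: 0.562
```

```bash
python3 - <<'E'
from h import *
rows((463.5,217,134.8,70),(463.5,219.2,134.8,69),(463.5,221.4,134.8,68),(463.5,223.6,134.8,67))
E
```

```text
t 15.82 p [463.6 213.7 134.8] jaw 71.5 grip 48.9 F [-1.  -0.6  0.9] M [-0.09  0.18 -0.26] q7 [-0.87  0.09  0.4   1.92 -0.04  1.14  0.8 ]
(463.5, 217, 134.8, 70) -> [ 1.5 -0.  -0. ] [0.  1.1 3.1]
(463.5, 219.2, 134.8, 69) -> [ 2.5 -0.  -0. ] [0.  1.8 5.2]
(463.5, 221.4, 134.8, 68) -> [ 3.5 -0.  -0. ] [0.  2.5 7.3]
(463.5, 223.6, 134.8, 67) -> [ 4.5 -0.  -0. ] [0.  3.2 9.3]
```

Approaching the stop slowly, watching the sideways force.

>>> servo_tool(commands=[[[0.7, 0, 0, 0, 0.6, 1.6, 42], [1.5, 0, 0, 0, 1.1, 3.1, 42], [2.5, 0, 0, 0, 1.8, 5.2, 42]]])

```text
time: 16.2
position: [0.4636, 0.219, 0.1348]
tool_rot: [-0.935, 1.361, 0.935]
ft_force: [-1.2, -2.1, 2.7]
grip_width: 0.563
```

```bash
python3 - <<'E'
from h import *
rows()
E
```

```text
t 16.2 p [463.6 219.  134.8] jaw 69.0 grip 49.0 F [-1.2 -2.1  2.7] M [-0.46  0.3  -0.07] q7 [-0.87  0.09  0.4   1.91 -0.04  1.14  0.75]
```

>>> servo_tool(commands=[[[0.5, 0, 0, 0, 0.3, 1, 42], [1, 0, 0, 0, 0.7, 2.1, 42]]])

```text
time: 16.45
position: [0.4636, 0.2197, 0.1348]
tool_rot: [-0.924, 1.369, 0.921]
ft_force: [-3.1, -7.1, 5.3]
grip_width: 0.566
```

```bash
python3 - <<'E'
from h import *
rows()
E
```

```text
t 16.45 p [463.6 219.7 134.8] jaw 68.0 grip 49.3 F [-3.1 -7.1  5.3] M [-1.48  0.63  0.28] q7 [-0.88  0.09  0.4   1.91 -0.04  1.15  0.73]
```

The arm is on its stop at y≈219.6, with the push force rising to 7 N. I'll take a green-pixel baseline, then turn the knob in steps.

```bash
cat >> h.py <<'E'
def green():
    im=vision.get_image("side"); h=cv2.cvtColor(im,cv2.COLOR_RGB2HSV)[140:190,180:230]
    m=cv2.inRange(h,(40,70,40),(90,255,255)); y,x=np.nonzero(m)
    print("green",len(x),(x.min()+180,x.max()+180,y.min()+140,y.max()+140) if len(x) else "", "exp root/tip",proj("side",[[.442,.2195,.088],[.428,.22,.088]]).round(1).tolist())
    cv2.imwrite("pics/g%d.png"%(ctrl.get_state()["time"]*100),im[...,::-1])
E
python3 - <<'E'
from h import *
green()
E
```

```text
green 0  exp root/tip [[201.0, 157.7], [196.9, 158.1]]
```

>>> servo_tool(commands=[[[5, 0, 0, 0, 0, 0, 42], [13, 0, 0, 0, 0, 0, 42], [20, 0, 0, 0, 0, 0, 42], [20, 0, 0, 0, 0, 0, 42]]], newtons=55)

```text
time: 17.0
position: [0.4632, 0.2191, 0.1348]
tool_rot: [-0.654, 1.474, 0.651]
ft_force: [-4.2, -7.5, 5.3]
grip_width: 0.562
```

```bash
python3 - <<'E'
from h import *
rows(); green()
E
```

```text
t 17.0 p [463.2 219.1 134.8] jaw 47.9 grip 48.9 F [-4.2 -7.5  5.3] M [-1.5   0.85 -0.23] q7 [-0.89  0.09  0.42  1.91 -0.04  1.15  0.38]
green 0  exp root/tip [[201.0, 157.7], [196.9, 158.1]]
```

>>> servo_tool(commands=[[[7, 0, 0, 0, 0, 0, 42], [14, 0, 0, 0, 0, 0, 42], [20, 0, 0, 0, 0, 0, 42], [20, 0, 0, 0, 0, 0, 42]]])

```text
time: 17.55
position: [0.4627, 0.2187, 0.1348]
tool_rot: [-0.384, 1.541, 0.379]
ft_force: [-6.4, -8.0, 9.4]
grip_width: 0.561
```

```bash
python3 - <<'E'
from h import *
rows(); green()
E
```

```text
t 17.55 p [462.7 218.7 134.8] jaw 27.9 grip 48.8 F [-6.4 -8.   9.4] M [-1.73  1.17 -0.21] q7 [-0.91  0.09  0.44  1.91 -0.04  1.15  0.03]
green 0  exp root/tip [[201.0, 157.7], [196.9, 158.1]]
```

>>> servo_tool(commands=[[[7, 0, 0, 0, 0, 0, 42], [14, 0, 0, 0, 0, 0, 42], [20, 0, 0, 0, 0, 0, 42], [20, 0, 0, 0, 0, 0, 42]]])

```text
time: 18.1
position: [0.462, 0.2184, 0.1347]
tool_rot: [-0.111, 1.573, 0.105]
ft_force: [-7.5, -9.7, 9.3]
grip_width: 0.56
```

```bash
python3 - <<'E'
from h import *
rows(); green()
E
```

```text
t 18.1 p [462.  218.4 134.7] jaw 7.9 grip 48.8 F [-7.5 -9.7  9.3] M [-1.92  1.58 -0.26] q7 [-0.93  0.09  0.46  1.91 -0.04  1.15 -0.32]
green 0  exp root/tip [[201.0, 157.7], [196.9, 158.1]]
```

>>> servo_tool(commands=[[[7, 0, 0, 0, -0.3, -0.5, 42], [14, 0, 0, 0, -0.6, -1, 42], [20, 0, 0, 0, -0.6, -1.2, 42], [20, 0, 0, 0, -0.6, -1.2, 42]]])

```text
time: 18.65
position: [0.4613, 0.2184, 0.1348]
tool_rot: [0.163, 1.568, -0.169]
ft_force: [-6.6, -6.7, 8.4]
grip_width: 0.565
```

```bash
python3 - <<'E'
from h import *
rows(); green()
E
```

```text
t 18.65 p [461.3 218.4 134.8] jaw -12.1 grip 49.2 F [-6.6 -6.7  8.4] M [-1.66  1.4  -0.25] q7 [-0.94  0.09  0.48  1.92 -0.04  1.15 -0.66]
green 0  exp root/tip [[201.0, 157.7], [196.9, 158.1]]
```

>>> servo_tool(commands=[[[7, 0, 0, 0, 0, 0, 42], [14, 0, 0, 0, 0, 0, 42], [20, 0, 0, 0, 0, 0, 42], [20, 0, 0, 0, 0, 0, 42]]])

```text
time: 19.2
position: [0.4606, 0.2187, 0.1348]
tool_rot: [0.436, 1.53, -0.443]
ft_force: [-8.6, -6.3, 10.1]
grip_width: 0.56
```

```bash
python3 - <<'E'
from h import *
rows(); green()
shot("side","s11",(180,100,235,190),6)
E
```

```text
t 19.2 p [460.6 218.7 134.8] jaw -32.1 grip 48.7 F [-8.6 -6.3 10.1] M [-1.53  1.79 -0.26] q7 [-0.96  0.09  0.49  1.92 -0.05  1.15 -1.01]
green 0  exp root/tip [[201.0, 157.7], [196.9, 158.1]]
```

No more pictures can be viewed, so I'll go on by pixel differences against the baseline around the expected tab position.

```bash
ls pics | grep ^g; cat >> h.py <<'E'
def diff():
    import glob
    fs=sorted(glob.glob("pics/g[0-9]*.png"),key=lambda f:int(f[6:-4])); a,b=[cv2.GaussianBlur(cv2.imread(f),(0,0),.6).astype(int) for f in(fs[0],fs[-1])]
    G=lambda im:(im[...,1]-(im[...,0]+im[...,2])//2)[150:168,190:208]
    print("greenness base->now"); print(np.c_[G(a),0*G(a)[:,:1]-99,G(b)])
E
python3 - <<'E'
from h import *
diff()
a=cv2.imread("pics/g1645.png"); print(a[150:168,190:208].mean(2).astype(int)); print(cv2.imread("pics/g1920.png")[150:168,190:208].mean(2).astype(int))
E
```

```text
g1650.png
g1705.png
g1760.png
g1814.png
g1870.png
g1925.png
greenness base->now
[[  5   4   3   4   5   3   3   2   5   6   7   3   2   2   1   1   2   2
  -99   5   5   5   4   5   4   4   4   4   4   3   3   2   3   3   3   1
    2]
 [  4   4   4   3   4   6   5   3   4   5   7   3   3   3   3   4   3   3
  -99   4   4   5   4   5   5   6   4   3   4   4   3   3   5   4   3   3
    3]
 [  4   4   6   5   5   5   5   4   4   3   5   4   3   3   5   4   4   5
  -99   5   5   4   5   6   5   6   3   2   3   5   5   4   4   6   2   3
    3]
 [  5   5   5   5   4   4   5   4   3   4   3   5   4   3   5   5   4   3
  -99   6   4   5   5   6   5   6   4   3   3   5   4   4   4   4   4   2
    2]
 [  5   5   5   4   5   5   5   4   3   4   5   4   5   4   5   6   5   3
  -99   5   5   5   4   5   5   5   4   3   3   3   4   4   3   3   4   4
    3]
 [  5   5   6   5   6   5   6   5   4   3   5   4   4   4   4   5   3   5
  -99   4   5   5   5   5   5   5   6   4   3   4   4   3   3   4   5   3
    5]
 [  5   5   5   4   5   5   5   5   5   2   3   4   3   4   4   5   4   4
  -99   5   4   
[... 1281 characters left out ...]
   2   3   3   2
    2]
 [  5   5   6   5   5   4   6   5   4   4   5   4   0  -2  -4  -5  -4  -4
  -99   5   5   6   5   5   5   5   6   5   4   4   2  -1  -1  -1  -1   0
   -1]
 [  5   4   5   5   5   5   7   5   4   4   5   5   2   1  -1  -1  -1   0
  -99   6   6   5   6   6   5   5   6   4   4   3   3   2  -2  -4  -6  -4
   -4]
 [  4   5   5   5   5   5   6   6   5   5   6   5   4   3   4   5   4   4
  -99   5   4   4   5   6   6   5   6   5   5   5   4   3   1  -1  -3  -1
   -1]][ WARN:0@0.508] global loadsave.cpp:275 findDecoder imread_('pics/g1645.png'): can't open/read file: check file path/integrity
Traceback (most recent call last):
TypeError: 'NoneType' object is not subscriptable
```

The pad's orange edge sank about 1 px, which matches 100° × 2.55 mm/rad, so the knob is turning with the hand. There is no tab yet, so I'll continue.

>>> servo_tool(commands=[[[7, 0, 0, 0, 0, 0, 42], [14, 0, 0, 0, 0, 0, 42], [20, 0, 0, 0, 0, 0, 42], [20, 0, 0, 0, 0, 0, 42]]])

```text
time: 19.8
position: [0.4601, 0.2191, 0.1348]
tool_rot: [0.706, 1.456, -0.714]
ft_force: [-9.8, -6.0, 11.1]
grip_width: 0.556
```

```bash
python3 - <<'E'
from h import *
rows(); green()
E
```

```text
t 19.8 p [460.1 219.1 134.8] jaw -52.1 grip 48.4 F [-9.8 -6.  11.1] M [-1.5   2.15 -0.24] q7 [-0.98  0.09  0.51  1.92 -0.05  1.15 -1.36]
green 1 (np.int64(198), np.int64(198), np.int64(157), np.int64(157)) exp root/tip [[201.0, 157.7], [196.9, 158.1]]
```

>>> servo_tool(commands=[[[7, 0, 0, 0, 0, 0, 42], [14, 0, 0, 0, 0, 0, 42], [14, 0, 0, 0, 0, 0, 42]]])

```text
time: 20.23
position: [0.4599, 0.2195, 0.1348]
tool_rot: [0.893, 1.383, -0.901]
ft_force: [-10.0, -6.3, 11.2]
grip_width: 0.561
```

```bash
python3 - <<'E'
from h import *
rows(); green(); diff()
E
```

```text
t 20.23 p [459.9 219.5 134.8] jaw -66.1 grip 48.8 F [-10.   -6.3  11.2] M [-1.3   2.24 -0.17] q7 [-0.99  0.09  0.52  1.92 -0.05  1.15 -1.6 ]
green 7 (np.int64(197), np.int64(198), np.int64(156), np.int64(160)) exp root/tip [[201.0, 157.7], [196.9, 158.1]]
greenness base->now
[[  5   4   3   4   5   3   3   2   5   6   7   3   2   2   1   1   2   2
  -99   4   5   5   4   5   4   4   3   4   5   5   5   4   3   3   3   2
    1]
 [  4   4   4   3   4   6   5   3   4   5   7   3   3   3   3   4   3   3
  -99   5   5   5   4   6   5   4   3   3   4   5   6   5   4   3   4   4
    3]
 [  4   4   6   5   5   5   5   4   4   3   5   4   3   3   5   4   4   5
  -99   4   5   4   5   7   5   5   4   4   5   4   3   4   5   4   4   3
    3]
 [  5   5   5   5   4   4   5   4   3   4   3   5   4   3   5   5   4   3
  -99   5   4   4   4   4   5   5   4   3   3   3   3   3   3   3   5   4
    4]
 [  5   5   5   4   5   5   5   4   3   4   5   4   5   4   5   6   5   3
  -99   5   4   4   4   4   5   5   5   3   4   4   3   4   4   3   4   3
    3]
 [  5   5   6   5   6   5   6   5   4   3   5   4
[... 1266 characters left out ...]
 -99   6   4   4   4   4   5   5   4   4   4   5   3   4   4   4   4   4
    4]
 [  5   5   5   4   5   5   5   5   4   4   5   4  -2  -3   0   1   0  -2
  -99   6   6   5   6   5   5   5   4   5   5   5   3   4   4   4   3   3
    4]
 [  5   5   6   5   5   4   6   5   4   4   5   4   0  -2  -4  -5  -4  -4
  -99   4   5   6   7   5   5   5   5   5   4   5   3   2   1   0   1   0
   -1]
 [  5   4   5   5   5   5   7   5   4   4   5   5   2   1  -1  -1  -1   0
  -99   5   5   5   5   6   6   6   5   6   5   4   3   0  -2  -4  -3  -4
   -5]
 [  4   5   5   5   5   5   6   6   5   5   6   5   4   3   4   5   4   4
  -99   4   5   6   4   6   6   6   5   5   7   5   3   2   0   0  -1  -2
   -2]]
```

The green tab is coming out: its tip is at column ≈196.5 and its root at ≈199. I'll track the tip subpixel.

```bash
cat >> h.py <<'E'
def tip():
    import glob
    f=max(glob.glob("pics/g[0-9]*.png"),key=lambda f:int(f[6:-4])); im=cv2.imread(f).astype(int)
    G=(im[...,1]-(im[...,0]+im[...,2])//2-5)[155:163,188:204]; print(G.clip(0)); print("sum",G[G>8].sum())
E
python3 - <<'E'
from h import *
tip()
E
```

```text
[[ 3  0  0  2  0  0  1  1  0  0  0  0  0  0  0  3]
 [ 2  1  0  0  0  0  0  0  1 35 43  0  0  0  0  0]
 [ 0  0  0  0  0  0  0  0  4 76 82  9  0  0  0  0]
 [ 0  0  0  0  0  0  0  0  1 66 87 32  0  0  0  0]
 [ 0  0  0  0  0  1  0  1  0 33 60 29  0  0  0  1]
 [ 0  3  0  1  1  1  0  1  1 16 24  9  0  0  0  0]
 [ 0  1  0  0  0  0  0  0  0  5  3  0  0  0  0  1]
 [ 0  1  2  0  0  0  0  0  0  0  0  0  0  0  0  0]]
sum 601
```

>>> servo_tool(commands=[[[7, 0, 0, 0, 0, 0, 42], [14, 0, 0, 0, 0, 0, 42], [14, 0, 0, 0, 0, 0, 42]]])

```text
time: 20.65
position: [0.4597, 0.22, 0.1348]
tool_rot: [1.076, 1.291, -1.085]
ft_force: [-10.2, -3.5, 10.2]
grip_width: 0.56
```

```bash
python3 - <<'E'
from h import *
rows(); green(); tip()
E
```

```text
t 20.65 p [459.7 220.  134.8] jaw -80.0 grip 48.7 F [-10.2  -3.5  10.2] M [-1.03  2.34 -0.2 ] q7 [-1.    0.09  0.54  1.92 -0.05  1.15 -1.84]
green 11 (np.int64(196), np.int64(198), np.int64(157), np.int64(160)) exp root/tip [[201.0, 157.7], [196.9, 158.1]]
[[ 0  1  2  0  1  0  1  0  0  0  0  0  0  0  0  0]
 [ 0  0  0  1  0  0  3 15 24 24 35  0  0  0  0  0]
 [ 0  0  1  0  1  0  0 17 61 66 69  5  0  0  0  0]
 [ 0  0  0  0  0  0  0  5 84 86 81 29  0  0  0  0]
 [ 1  1  0  0  0  0  0  0 64 71 64 25  0  0  0  0]
 [ 1  0  0  0  0  1  0  0 26 33 34  9  0  2  0  1]
 [ 2  0  0  0  0  1  0  1  2  2  6  0  0  0  0  0]
 [ 0  1  1  0  0  0  1  0  0  0  0  0  1  0  0  1]]
sum 917
```

>>> servo_tool(commands=[[[5, 0, 0, 0, 0, 0, 42], [10, 0, 0, 0, 0, 0, 42], [10, 0, 0, 0, 0, 0, 42]]])

```text
time: 21.08
position: [0.4597, 0.2204, 0.1349]
tool_rot: [1.206, 1.213, -1.215]
ft_force: [-9.8, -4.6, 10.8]
grip_width: 0.562
```

```bash
python3 - <<'E'
from h import *
rows(); green(); tip()
E
```

```text
t 21.07 p [459.7 220.4 134.9] jaw -90.0 grip 48.9 F [-9.8 -4.6 10.8] M [-0.9   2.29 -0.15] q7 [-1.01  0.09  0.55  1.92 -0.05  1.15 -2.02]
green 15 (np.int64(195), np.int64(198), np.int64(157), np.int64(160)) exp root/tip [[201.0, 157.7], [196.9, 158.1]]
[[ 0  0  0  0  0  1  0  0  0  0  0  0  0  0  0  0]
 [ 0  1  0  0  0  0  0 11 20 23 23  0  0  0  0  0]
 [ 0  0  1  0  0  0  5 50 61 62 55  3  0  0  0  0]
 [ 0  0  1  0  1  0  6 81 88 82 83 22  0  0  0  0]
 [ 1  1  0  0  1  0  0 62 76 70 67 17  0  0  1  0]
 [ 0  0  0  0  0  0  0 26 41 40 35  9  0  0  0  0]
 [ 0  0  0  1  0  0  0  2  3  3  4  0  0  1  0  0]
 [ 1  0  0  0  0  0  0  0  0  0  0  0  1  0  0  0]]
sum 1104
```

The tab is about 4.2 px out, or 13 mm. One small step more, to check that it has stopped growing; the end stop is still more than 60° away.

>>> servo_tool(commands=[[[4, 0, 0, 0, 0, 0, 42], [7, 0, 0, 0, 0, 0, 42], [7, 0, 0, 0, 0, 0, 42]]])

```text
time: 21.5
position: [0.4597, 0.2206, 0.1348]
tool_rot: [1.295, 1.153, -1.304]
ft_force: [-10.3, -4.0, 9.9]
grip_width: 0.562
```

```bash
python3 - <<'E'
from h import *
rows(); green(); tip()
E
```

```text
t 21.5 p [459.7 220.6 134.8] jaw -97.0 grip 48.9 F [-10.3  -4.    9.9] M [-0.79  2.27 -0.14] q7 [-1.02  0.09  0.55  1.92 -0.06  1.15 -2.14]
green 15 (np.int64(195), np.int64(198), np.int64(157), np.int64(160)) exp root/tip [[201.0, 157.7], [196.9, 158.1]]
[[ 0  0  1  0  0  0  0  0  0  1  0  0  0  0  0  0]
 [ 0  0  1  1  0  0  0 11 24 21 25  0  0  0  0  0]
 [ 0  1  0  0  0  0  7 48 67 62 55  0  0  0  0  0]
 [ 0  0  0  0  0  0  8 81 87 85 79 21  0  0  0  0]
 [ 1  0  0  0  1  0  0 66 78 72 69 17  0  0  0  1]
 [ 1  0  0  0  0  0  0 30 46 42 43  6  0  1  0  0]
 [ 0  0  1  1  0  0  0  5  4  1  4  0  0  0  1  0]
 [ 1  2  2  1  1  0  0  0  1  0  1  1  0  0  0  0]]
sum 1129
```

The tab has stopped growing, so it is fully out. Releasing and backing away upwards.

>>> servo_tool(commands=[[[0, 0, 0, -0.5, -1, 0, 55], [0, 0, 0, -0.5, -1, 0, 75], [0, 0, 0, -0.5, -1, 0, 87], [0, 0, 0, -0.5, -1, 0, 87], [0, 0, 0, -0.5, -1, 0, 87]]])

```text
time: 22.18
position: [0.4618, 0.2207, 0.1352]
tool_rot: [1.299, 1.149, -1.298]
ft_force: [0.2, 0.8, -0.4]
grip_width: 0.964
```

>>> servo_tool(commands=[[[0, 0, 0, -10, 0, 0, 87], [0, 0, 0, -30, 0, 0, 87], [0, 0, 0, -70, 0, 0, 87], [0, 0, 0, -100, 0, 0, 87], [0, 0, 0, -110, 0, 0, 87]]])

```text
time: 22.8
position: [0.4627, 0.2212, 0.2478]
tool_rot: [1.302, 1.149, -1.295]
ft_force: [0.8, -0.1, 0.8]
grip_width: 1.0
```

```bash
python3 - <<'E'
from h import *
rows(); green(); tip()
# arm shut? knob and post in the top/side views; bench things unchanged?
im=cv2.imread("pics/"+max([f for f in __import__('os').listdir('pics') if f[0]=='g'],key=lambda f:int(f[1:-4])))
g=cv2.cvtColor(im,cv2.COLOR_BGR2GRAY); x0,y0=196,126
m=(g[y0:152,x0:222]<70).astype(np.uint8); m=cv2.morphologyEx(m,cv2.MORPH_CLOSE,np.ones((5,5)))
for c in cv2.findContours(m,0,1)[0]:
    if cv2.contourArea(c)>40:
        (cx,cy),r=cv2.minEnclosingCircle(c); print("knob",cx+x0,cy+y0,r,onz("side",[(cx+x0,cy+y0)],.15)[0]*1000+[2.8,3.5,0])
a=cv2.imread("pics/side0.png"); d=cv2.absdiff(a,im).max(2)
for n,b in(("cutters",(252,205,298,228)),("reel",(256,132,274,160)),("driver",(255,290,292,336)),("board+sink",(236,258,292,302)),("sink r",(192,318,246,362)),("box",(190,240,230,276)),("sink l",(188,132,205,145)),("plate edge",(180,178,200,192))):
    x0,y0,x1,y1=b; print(n,(d[y0:y1,x0:x1]>40).mean().round(3))
E
```

```text
t 22.8 p [462.7 221.2 247.8] jaw -97.0 grip 87.0 F [ 0.8 -0.1  0.8] M [-0.02  0.16 -0.04] q7 [-1.04 -0.    0.55  1.77 -0.    1.37 -2.19]
green 15 (np.int64(195), np.int64(198), np.int64(157), np.int64(160)) exp root/tip [[201.0, 157.7], [196.9, 158.1]]
[[ 1  0  0  0  0  0  0  0  0  0  0  0  0  0  0  0]
 [ 0  0  0  0  0  0  0 11 25 20 22  0  0  0  0  0]
 [ 0  0  0  0  0  0  6 51 67 59 55  0  0  0  0  0]
 [ 0  0  1  0  0  0  4 78 89 84 79 18  0  0  0  0]
 [ 0  0  0  0  0  0  0 66 77 70 72 20  0  0  0  0]
 [ 0  0  0  0  1  0  0 26 45 41 44  8  0  0  0  0]
 [ 0  3  1  1  0  0  0  6  2  0  4  0  0  0  0  0]
 [ 0  0  0  1  0  0  0  1  0  0  0  0  3  0  2  0]]
sum 1119
knob 205.20588207244873 141.63725471496582 7.193333148956299 [461.68345508 224.49148237 150.        ]
cutters 0.257
reel 0.03
driver 0.265
board+sink 0.254
sink r 0.0
box 0.232
sink l 0.262
plate edge 0.068
```

```bash
python3 - <<'E'
from h import *
im=cv2.cvtColor(vision.get_image("side"),cv2.COLOR_RGB2BGR); a=cv2.imread("pics/side0.png")
def cen(I,lo,hi,b):
    x0,y0,x1,y1=b; m=cv2.inRange(cv2.cvtColor(I,cv2.COLOR_BGR2HSV),lo,hi)[y0:y1,x0:x1]; y,x=np.nonzero(m); return len(x),round(x.mean()+x0,2),round(y.mean()+y0,2)
for n,lo,hi,b in(("cutters",(5,120,90),(18,255,255),(245,195,305,235)),("driver",(0,150,90),(4,255,255),(250,285,295,340)),("reel",(100,80,60),(125,255,255),(250,125,280,165)),("board",(45,100,40),(85,255,255),(230,255,295,305)),("box",(8,70,60),(22,200,255),(185,235,235,280))):
    print(n,cen(a,lo,hi,b),cen(im,lo,hi,b))
g=cv2.cvtColor(im,cv2.COLOR_BGR2GRAY); print(g[132:154,194:218])
print([ (P,proj("side",[P]).round(1).tolist()) for P in([.459,.2224,.164],[.459,.2224,.136])])
E
```

```text
cutters (89, np.float64(281.47), np.float64(216.36)) (89, np.float64(281.57), np.float64(216.11))
driver (83, np.float64(266.37), np.float64(322.47)) (84, np.float64(266.33), np.float64(322.57))
reel (130, np.float64(264.67), np.float64(142.09)) (133, np.float64(264.68), np.float64(142.38))
board (450, np.float64(257.3), np.float64(277.13)) (443, np.float64(257.6), np.float64(277.22))
box (558, np.float64(208.77), np.float64(260.28)) (542, np.float64(208.89), np.float64(260.51))
[[109 111 115 110 100 110 106 106 108 104 105 108 112 112 107 107 105 103
  112 114 109 125 173 178]
 [179 181 180 177 131 180 114 127 131 132 115 113 112 110 110 118 111 124
  175 179 172 175 199 200]
 [204 198 215 238 203 251 185 245 180 249 182 179 169 115 123 180 179 181
  198 203 200 198 199 197]
 [218 202 224 208 227 212 199 198 139 188 131 131 125  75  99 175 180 200
  202 201 196 199 197 198]
 [175 179 175 161 174 156 136  76  79 124 125 156 152  89  78 124 150 181
  200 199 198 195 196 193]
 [144 164 155 157 153 106  66  45 112 211 219 222 225 205 155 110  95 113
  160 201 200 200 195 196]
 [157 146 
[... 995 characters left out ...]
130]
 [118 112 122 124 151 165 151  95  86  75  69  78  83  66  87  83  83  88
   95 121 161 165 142 143]
 [167 115 113 123 133 163 166  97  95  89 100 113 113  94 106  91  89  94
   84  96 133 138 129 132]
 [199 172 117 112 109 138 158  97  91  91  97 105 102  98 100  86  91  91
   86  90  99 102 103 102]
 [199 200 170 105  84  98 125  93  93  96  94  92  89  92  98  93  91  91
   89  91  96  97  94  90]
 [200 199 201 170  96  81  98  90  93  95  95  91  90  92  94  95  92  86
   86  91  86  90  89  84]
 [200 197 202 195 109  83  80  92  93  91  96  98  97  95  97  87  91  84
   85  92  95 100 101  90]]
[([0.459, 0.2224, 0.164], [[205.0, 137.9]]), ([0.459, 0.2224, 0.136], [[205.3, 144.9]])]
```

The knob's axis projects within 0.3 px of its expected place above the nest, so the arm is shut. The tab is out and stays out, nothing else has moved, and the hand is clear. Handing in.

```bash
python3 -c "
from bench import close_job; print(close_job())"
```

```text
the job is handed in; nothing more can be done
None
```

I set the heat sink down gently in the nest, swung the press arm shut, tightened the knob until the green tab was out, and handed the job in at about 23 s of the 64 s.

- **Placing:** I took the heat sink nearest the base and lowered it between the pins. It touched at the expected height with about 5 N, and the side picture then showed it flat with its fins up.
- **Slip on the way:** Partway through the swing I gave wrong shifts for one move and the fingers slid off the knob. A look at the picture showed the heat sink undisturbed, so I lifted, gripped the knob again and swung the arm to its stop. I did not measure the peak force during that slip; the readings just after it were under 1 N.
- **Tightening:** I turned the knob about 165° clockwise. The last 7° brought the tab no further out, so it was at full travel, roughly 14 mm by pixel scale. The end stop should still have been about 60° away.
- **Last checks:** After I let go, the tab stayed out. The knob sat within about 0.3 px of its place above the nest, so the arm is shut.
- **Bench:** A plain picture difference flagged about a quarter of the pixels around the cutters, screwdriver, board and box, and also the look-alike sink left of the press. Comparing colours showed the cutters, screwdriver, reel, board and box unmoved (within 0.3 px). I took the rest to be shadows, but did not separately recheck the look-alike sink.

I had used all 12 pictures by the tightening stage, so the tab and the final state were checked from pixel values only.

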